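Tip a cupboard door out of its tray, hang it on its pintles and shut it

TASK

Put the small white door on the pigment cupboard: press down the end of the door next to the tray's yellow wall, so that the other end tips up out of the tray and can be grasped. Hold it upright and well open, with its blue face on the outside, lower both brass hinge sockets fully onto the cupboard's two pintles and let go; then swing the door fully shut, into its ball catch. Leave the jar, the brush pot and the blue tub where they stand.

Things in the scene. Friction and masses are not known exactly. Their poses are not given: they have to be found in the camera images.
- tray: Dark wooden tipping tray, fixed, 128 x 99 mm, 62 mm high, walls 8 mm; its +x end wall is yellow. The door lies in it flush with the rim. Origin: on the bench, straight below point ridge; z up. Recess: x -58 to 54, y -52 to 31 mm. The door rests on a level ledge (x -28 to 0, 44 mm above the bench); beyond the ledge, towards the other end wall, is an open pocket (floor 5 mm above the bench).
- ridge (a point): Edge of the ledge, across the tray (along y), 44 mm above the bench, on which the door tips. From it a slope falls at 50 degrees towards the yellow wall. The door balances 3 mm on the ledge side. Pressed 20 to 40 mm past the ridge, about 20 mm down from the rim (under 5 N), it topples onto the slope and stays by itself, tilted 50 degrees, top end about 24 mm clear of the rim.
- door: White door with a blue panel on its outside, 104 (x, height when hung) x 56 (y) x 18 mm (z, thickness), 0.1 to 0.2 kg. Origin: centre of the slab. +x points to its lower end (by the yellow wall, pressed), -x to its top end (tips up; grasp it across the 18 mm thickness), +z out of the blue face (up in the tray). Two hinge sockets along the -y edge; the last 12 mm at the top end are clear of them.
- upper_socket (a point): Centre of the lower mouth of the door's upper hinge socket, at (-24, -40, 0) mm in the door's frame; meets point upper_pintle when fully seated. The sockets are brass tubes open at both ends, outer diameter 18, bore 12, 16 mm long, axis along the door's x; the upper spans door x -40 to -24 mm.
- lower_socket (a point): The same for the lower socket, at (40, -40, 0) mm in the door's frame; it spans door x 24 to 40 mm and meets point lower_pintle when fully seated.
- free_edge (a point): Middle of the door's long edge away from the sockets, at (0, 28, 0) mm in the door's frame; 68 mm from the hinge axis. Push the blue face near it to shut the door.
- door_bottom (a point): Middle of the door's lower end face, at (52, 0, 0) mm in the door's frame; the end that is pressed down in the tray.
- cupboard: Small green cupboard, open front, pigment pots inside, fixed; 72 wide (x), 80 deep (y), 120 mm high. Origin: centre of its underside, z up. Front face at y = 40 mm, looking to +y; pintle axis upright at x = 33, y = 51 mm. Shut, the door's +y lies along the cupboard's -x and its blue face (+z) looks to cupboard +y; opened 90 degrees, door +y is cupboard +y and the blue face looks to +x.
- upper_pintle (a point): Foot of the upper steel pintle, on its axis, on the seat that carries the socket, 96 mm above the bench. Pintle: greased upright pin 9 mm in diameter, 16 mm tall, the last 6 mm tapered; its seat is a lug 17 mm in diameter and 8 mm thick, held from the cupboard's front.
- lower_pintle (a point): The same for the lower pintle, 32 mm above the bench, exactly below the upper one. As they are in line, bring the door in level from the front, raised 17 to 35 mm above seated, then lower it onto both at once. Seated, the door spans 20 to 124 mm above the bench. Only friction holds it open; shut, it stops on the cupboard's front.
- catch (a point): Centre of the brass ball (16 mm) of the sprung catch on the cupboard's side away from the pintles, at (-39.5, 64.5, 40) mm in the cupboard's frame, on a steel bracket (16 mm proud of the side, to 74 mm forward of the origin, 32 to 48 mm above the bench). The free edge of the door pushes it aside (about 2 N) in the last 10 mm before shut, and it then keeps the door shut. Push the door well above it.
- jar: Bystander: amber glass jar with a white lid, 48 mm in diameter, 65 mm high. Origin: centre of its underside.
- brush_pot: Bystander: terracotta pot with brushes, 68 mm in diameter, 85 mm high, brushes to 172 mm. Origin: centre of its underside.
- tub: Bystander: round blue tub with lid, 74 mm in diameter, 55 mm high. Origin: centre of its underside.
Mind the look-alikes: they are no part of the job. There is more than one size of the door; the job needs the smallest.

How it is judged:
By the outcome, as a careful person would: the job done as asked, in the order asked, and still so for the second after the job is handed in, with the robot touching nothing.
It also fails if it takes over 70 s, if anything falls off the work surface, if the arm or the gripper's body presses on something with over 40 N, if the wrist force passes 120 N, or if a joint passes its speed limit or range.

ROBOT

A 6-joint arm with a two-finger parallel gripper is mounted at the origin on the work surface. World frame = base frame: x ahead of the robot, y to its left, z up, the work surface at z = 0. Lengths are in mm, angles in rad, forces in N, time in s.
With the tool pointing down it reaches from about 400 to 925 mm from the base axis. Payload 12.5 kg.
Tool frame: the origin (TCP) lies where the fingers leave the gripper's body, on its centre line; the fingertips stand 78 mm ahead of it and the grasp point (between the pads) lies 59 mm ahead of it; z points along the fingers, x is the direction in which the jaws open and shut, and the axes are right-handed (so a half turn about z gives the same grasp; the last joint's range is limited). The gripper opens to 95 mm and grips with 3 to 60 N. Pads are 20 mm wide; open, the fingers measure 119 mm over their backs; the gripper's body (75 mm by 180 mm) begins 59 mm behind the grasp point.
Start: joints at [1.13, 0.491, 1.559, -0, 1.092, -0.106], TCP at [205.343, 590.315, 292.261] pointing down, gripper open.
Joint ranges: [-3.1, 3.1], [-0.84, 2.19], [0.05, 2.79], [-1.13, 4.28], [0.06, 2.93], [-2.69, 2.69]. Speed limits (rad/s): [2.22, 2.22, 2.79, 3.14, 3.14, 3.14].

INTERFACE

Orientations are given as a unit quaternion [w, x, y, z].
In Python, from cell import manip gives the robot as it stands.
- The arm moves only by the tool apply_moves, never from a script. Its arguments are lists of equal length, an entry for each row: "hand": the gripper command: -1 is shut, 1 is fully open, values between are in proportion; "translation": the shift along the tool's x, y, z in mm, a list of three; "yaw": the turn about the tool's z in rad. A call has 1 to 12 rows; each row shifts and turns the pose as measured when the row begins, along the tool's axes as they then stand; what a row does not reach is not made up. A row lasts 1/12 s, in which the tool goes at most 41.7 mm and 7.16 degrees, less where a joint would pass 70% of its speed; a pose out of reach is approached as far as the arm can. A call is refused whole if a number of a shift passes 41.7 or a number of a turn 0.125, either way. A call with a gripper value outside its range is refused whole. The fingers move at their own pace and stop on an object; the grip force is fixed at half the most. Time passes only in rows, so rows that do not move let the fingers close. It gives the time, the measured TCP pose, the force and the opening at its end, in the units of the state.
- manip.sense(): the state, without advancing time (a new reading comes with each control period).
- manip.get_image(name): name is "side" or "top"; returns a dict with "img" (384x512x3 uint8, red, green, blue), "K" (3x3 intrinsics, pixels), "xyz" and "orientation" of the camera in the world. Camera axes: x right, y down, z forward; pixel columns grow to the right and rows downward; lengths in mm; the calibration is good to about 2 mm. A picture is of the moment at which its call begins. There is no depth.
- manip.job_done(): hands the job in, once; it reports no verdict.
Trained networks look in the newest picture that a camera, given by its name, has taken for a name from the list of things; names that differ only in an ending like _2 or _b are one class to them, and where a whole thing is asked for, a point or a joint stands for the part that bears it (a point fixed in the world has none). Each returns a list of dicts, best first, with "score" (0 to 1); they miss things now and then, are a little off and sometimes report something else, mostly with a low value. They report only what shows in the picture. A call takes as long as a camera call. They do not tell look-alikes from the thing itself.
- manip.cut_out(camera, target): "region" (384x512 bool, what is visible of it).
- manip.tip_of(camera, target): "xyz" ([x, y, z] in mm, in world coordinates, good to about 4 mm: a listed point, or the origin of a listed thing).
The state is a dict: "time_s": time; "qpos": joint angles; "qd": joint speeds; "joint_efforts": joint torques, N m; "eef_pos": TCP position; "tcp_rot": TCP orientation; "ft_force": force on the tool from outside, world axes, zero at the start; "ft_torque": the same for the moment, N m; "width": finger opening in mm.
Only numpy, scipy, OpenCV 4.12 (cv2) and the standard library are available. Lean on these libraries where they do the work, as an engineer would, in place of code of your own. Each camera call takes 0.05 s, during which the arm holds its last target.

## Working session

There is one attempt and no reset: what is moved stays moved. The work goes in short steps, Python scripts to look and compute and a tool call to move; the robot and the scene stay as the last step left them, time stands still between calls to the robot, and variables do not carry over. Pictures are saved under pics/ and viewed, and the job is handed in when it is done.

Besides the shell and the picture viewer there is one more tool, called after "Call:" as name(argument=value, ...) on one line, values as JSON. apply_moves: Moves the arm, as the interface text tells. Its arguments: {"type":"object","properties":{"hand":{"type":"array"},"translation":{"type":"array"},"yaw":{"type":"array"}},"required":["hand","translation","yaw"]}

```bash
ls -la; mkdir -p pics; python3 - <<'E'
from cell import manip
import cv2,numpy as np
s=manip.sense();print(s)
for n in("side","top"):
    d=manip.get_image(n);print(n,d["K"],d["xyz"],d["orientation"])
    cv2.imwrite(f"pics/{n}0.png",cv2.resize(d["img"][:,:,::-1],(800,600),interpolation=cv2.INTER_CUBIC))
E
```

```text
total 12
drwxr-xr-x  3 agent agent 4096 Dec  7 15:36 .
drwxr-xr-x 23 root  root  4096 Dec  7 15:36 ..
drwxr-xr-x  2 agent agent 4096 Dec  7 15:36 pics
{'time_s': 0.0, 'qpos': array([ 1.13040596e+00,  4.91595517e-01,  1.55946605e+00,  1.62169065e-05,
        1.09166829e+00, -1.05623588e-01]), 'qd': array([-0.00120993, -0.0002654 ,  0.00022034,  0.00086326,  0.00106995,
       -0.00163116]), 'joint_efforts': array([ 1.73962886e-03, -6.12640071e+01, -2.58181858e+01,  6.93216850e-02,
        4.82807436e-02, -9.12160476e-05]), 'eef_pos': array([205.26640225, 590.16684876, 291.633635  ]), 'tcp_rot': array([ 2.72495494e-04,  8.15032374e-01,  5.79415141e-01, -4.99106798e-04]), 'ft_force': array([ 0.10662404, -0.28911318, -0.15842167]), 'ft_torque': array([-0.02652879, -0.04337079, -0.01695346]), 'width': 94.85256416987639}
side [[383.22576251   0.         251.59265304]
 [  0.         383.22576251 203.25574108]
 [  0.           0.           1.        ]] [ 437.65945985 -784.79043423  691.83861195] [-0.46747181  0.87941203 -0.08404047  0.03227671]
top [[493.92326888   0.         260.56200561]
 [  0.         493.92326888 189.48964869]
 [  0.           0.           1.        ]] [ 395.96074488   89.36099204 1509.93051815] [-0.03800209  0.70679199 -0.70523029  0.04063446]
```

View pics/side0.png

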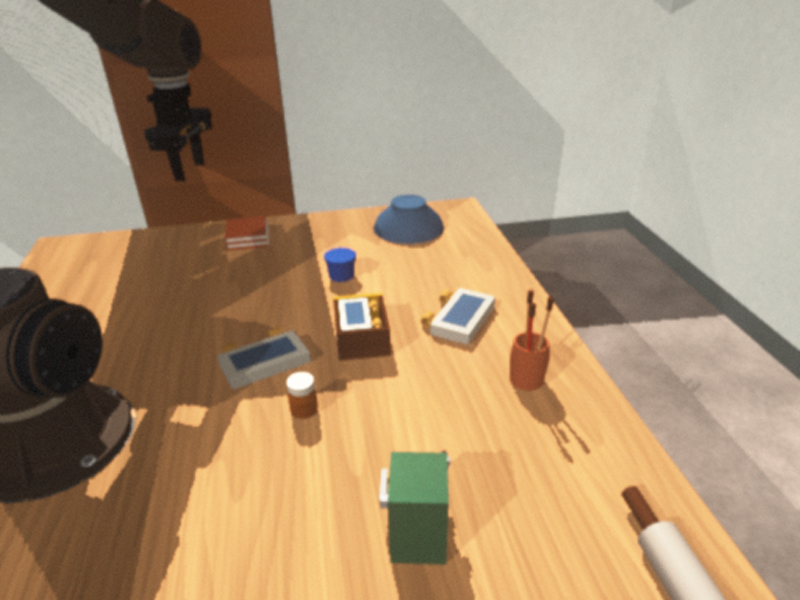

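View pics/top0.png

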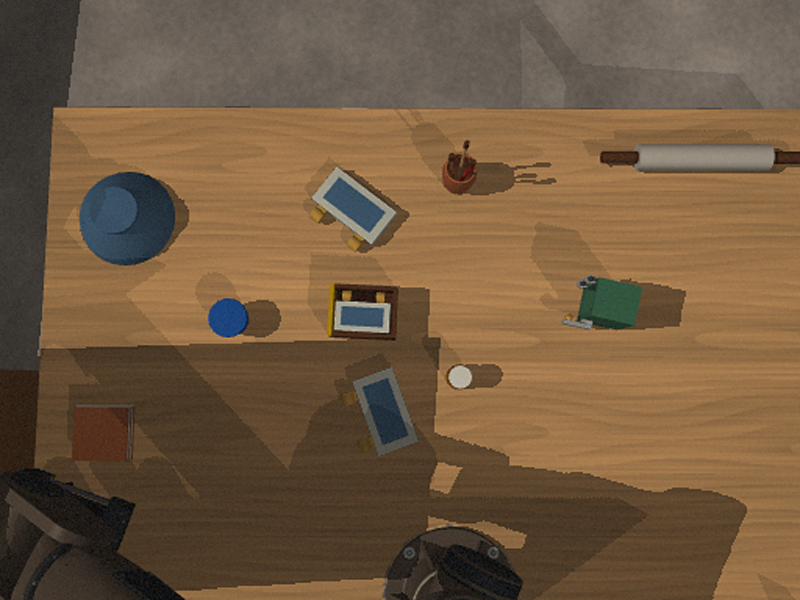

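Three doors show (800x600 top view): one lying on the bench at (355,205), another at (385,412), and the one in the tray at (363,315). The tray door is clearly the smallest, and it is the one lying in the tray next to the yellow wall. I'll measure now and confirm with a crop.

```bash
cat > h.py <<'E'
from cell import manip
import cv2,numpy as np
from scipy.spatial.transform import Rotation as R
np.set_printoptions(precision=1,suppress=True)
def rot(q): return R.from_quat([q[1],q[2],q[3],q[0]]).as_matrix()
def proj(d,P):
    P=np.atleast_2d(P); c=(P-d["xyz"])@rot(d["orientation"]); c=c@d["K"].T; return c[:,:2]/c[:,2:]
def ray(d,uv,z):
    r=rot(d["orientation"])@np.linalg.inv(d["K"])@np.array([uv[0],uv[1],1.]); o=np.array(d["xyz"]); return o+r*(z-o[2])/r[2]
def crop(d,uv,w,h,f,name):
    u,v=map(int,uv); im=d["img"][max(0,v-h):v+h,max(0,u-w):u+w,::-1]; cv2.imwrite("pics/"+name,cv2.resize(im,None,fx=f,fy=f,interpolation=cv2.INTER_CUBIC))
def st():
    s=manip.sense(); M=rot(s["tcp_rot"]); print("t",round(s["time_s"],2),"tcp",s["eef_pos"],"xang",round(np.degrees(np.arctan2(M[1,0],M[0,0])),2),"z",M[:,2].round(4),"F",s["ft_force"],"T",s["ft_torque"].round(2),"w",round(s["width"],1)); return s,M
E
python3 - <<'E'
from h import *
T=manip.get_image("top");S=manip.get_image("side")
for c in("top","side"):
    for n in["tray","ridge","door","upper_socket","lower_socket","door_bottom","free_edge","cupboard","upper_pintle","lower_pintle","catch","jar","brush_pot","tub"]:
        try: print(c,n,[(np.round(r["xyz"],1),round(r["score"],2)) for r in manip.tip_of(c,n)][:4])
        except Exception as e: print(c,n,e)
crop(T,(232,199),32,25,12,"tray_top.png");crop(T,(390,193),32,25,12,"cup_top.png")
crop(S,(232,207),32,25,12,"tray_side.png");crop(S,(268,324),32,40,8,"cup_side.png")
a=cv2.imread("pics/tray_top.png");b=cv2.imread("pics/cup_top.png");print(a.shape)
E
```

```text
top tray [(array([518.8, 171.3,   0.8]), 0.84), (array([561.3, 209.1,  55. ]), 0.28)]
top ridge [(array([523.4, 168.9,  41.8]), 0.58), (array([ 586.1, -251.1,   32.6]), 0.57)]
top door [(array([516.5, 168.4,  52.4]), 0.98), (array([339.7, 126.9,  12.8]), 0.87), (array([744.6, 186.8,  13.7]), 0.65)]
top upper_socket [(array([557. , 142.4,  55.7]), 0.8), (array([718.3, 253.4,   8.9]), 0.7), (array([357.2, 191.1,   8.4]), 0.58)]
top lower_socket [(array([267. , 159.1,  13.8]), 0.97), (array([562.7, 210.3,  52.1]), 0.87), (array([659.1, 175.7,  14.8]), 0.71), (array([519.3, 167.5,  49.5]), 0.23)]
top door_bottom [(array([518.7, 221.5,  51.4]), 0.9), (array([491.5, 173.9,  55.8]), 0.63), (array([695.5, 125.9,  12.5]), 0.62), (array([270.5, 100.2,   9.8]), 0.56)]
top free_edge [(array([491.9, 171.7,  53.6]), 0.95), (array([356. ,  88.8,  15.7]), 0.86), (array([773.4, 165.1,  13.5]), 0.69)]
top cupboard [(array([ 543.2, -299.5,    1.6]), 0.6)]
top upper_pintle [(array([ 588.4, -252.2,   96.6]), 0.61), (array([798.9, -17.2,  -0.4]), 0.48)]
top lower_pintle [(array([ 589.2, -251.1,   33. ]), 
[... 763 characters left out ...]
0.58)]
side door_bottom [(array([268.6, 100.3,  12.5]), 0.9), (array([516.7, 219.9,  51.2]), 0.77), (array([695.1, 125.3,  15. ]), 0.56)]
side free_edge [(array([777. , 163.3,  11.3]), 0.69), (array([491.8, 173.5,  57.7]), 0.67), (array([358.9,  87.2,  13.5]), 0.64), (array([ 546. , -295.2,   -1.3]), 0.48)]
side cupboard [(array([ 545.5, -297.6,   -1.2]), 0.62)]
side upper_pintle [(array([ 593.8, -251.3,   96.8]), 0.83)]
side lower_pintle []
side catch [(array([ 516.2, -227.6,   40.5]), 0.68), (array([521.1, 170.5,  40.9]), 0.44)]
side jar [(array([492.6, 171.2,  57.4]), 0.48)]
side brush_pot [(array([802. , -22.6,  -1.7]), 0.76)]
side tub [(array([517.9, 419.5,  -0.2]), 0.73)]
(600, 768, 3)
```

View pics/tray_top.png

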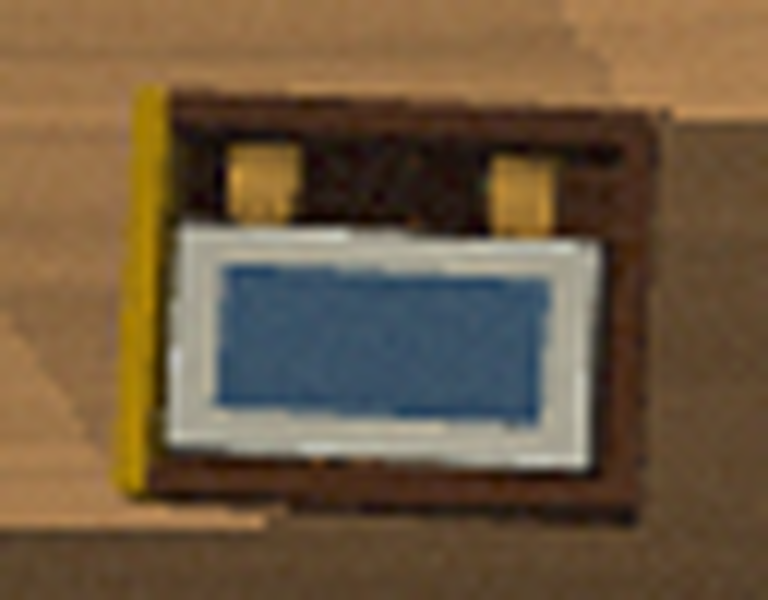

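View pics/cup_top.png

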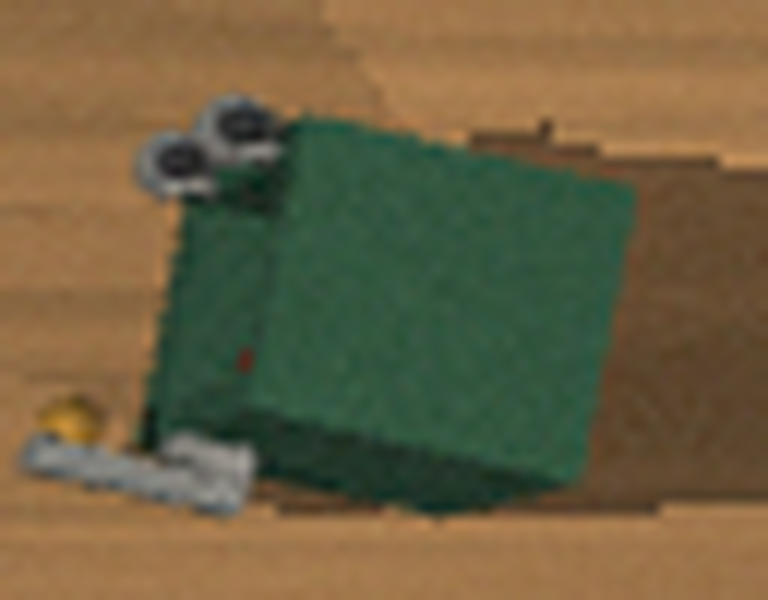

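View pics/cup_side.png

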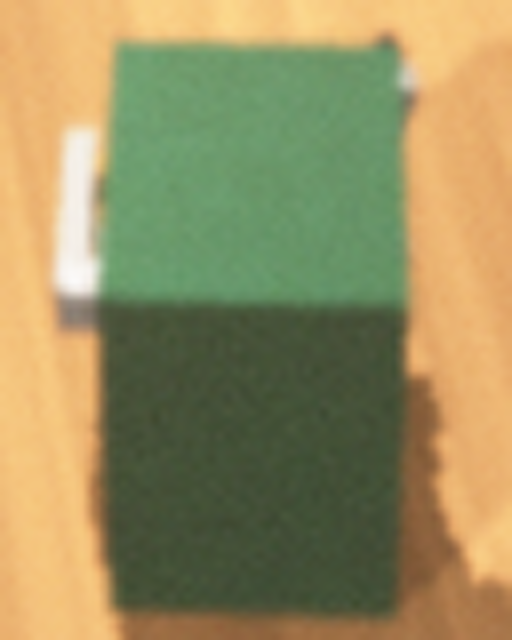

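Confirmed: the tray door is the small one, with the yellow wall at world +y. In the top crop the pintles are at the cupboard's front-left corner and the catch is at the lower left. Next I fit poses from the corners.

```bash
cat > fit.py <<'E'
from h import *
from scipy.optimize import least_squares
T=manip.get_image("top");S=manip.get_image("side")
def px(l,o,f): return (np.array(l,float)+.5)/f-.5+np.array(o)
def W(p,L):
    c,s=np.cos(p[2]),np.sin(p[2]); L=np.array(L,float); return np.c_[p[0]+c*L[:,0]-s*L[:,1],p[1]+s*L[:,0]+c*L[:,1],L[:,2]]
def fit(obs,p0):
    f=lambda p:np.concatenate([(proj(d,W(p,L))-uv).ravel() for d,L,uv in obs])
    r=least_squares(f,p0,loss="soft_l1",f_scale=.5); return r.x,r.fun.reshape(-1,2)
cupL=[[36,40,120],[36,-40,120],[-36,-40,120],[-36,40,120]]
ct=px([(300,115),(635,185),(580,490),(250,410)],(358,168),12)
pt=px([(240,122),(180,160)],(358,168),12); pL=[[33,51,112],[33,51,48]]
cs=px([(118,43),(400,45),(105,305),(407,307),(118,610),(398,610)],(236,284),8)
csL=[[-36,40,120],[36,40,120],[-36,-40,120],[36,-40,120],[-36,-40,0],[36,-40,0]]
p0=[545,-298,-.2]
for nm,o in(("top",[(T,cupL,ct),(T,pL,pt)]),("toppin",[(T,pL,pt)]),("side",[(S,csL,cs)]),("both",[(T,cupL,ct),(T,pL,pt),(S,csL,cs)])):
    p,r=fit(o,p0);print(nm,p[:2],np.degrees(p[2]).round(2),"pintle",W(p,[[33,51,0]])[0][:2]);print(r.round(2).tolist())
# tray: local corners at rim
tt=px([(140,88),(120,495),(660,112),(640,508)],(200,174),12)
tL=[[62,-60,62],[62,39,62],[-66,-60,62],[-66,39,62]]
dt=px([(180,222),(165,447),(603,240),(590,470)],(200,174),12)
dL=[[49,-28,62],[49,28,62],[-55,-28,62],[-55,28,62]]
p,r=fit([(T,tL,tt)],[518,170,1.5]);print("tray",p,np.degrees(p[2]),r.round(2).tolist())
p,r=fit([(T,dL,dt)],[518,170,1.5]);print("door",p,np.degrees(p[2]),r.round(2).tolist())
E
python3 fit.py
```

```text
top [ 543.7 -294.2] -11.77 pintle [ 586.4 -251. ]
[[0.02, 0.12], [-0.19, 0.05], [-0.01, -0.6], [-0.37, 0.24], [0.35, 0.15], [0.21, -0.14]]
toppin [ 547.  -296.4] -7.55 pintle [ 586.4 -250.1]
[[0.06, 0.14], [-0.07, -0.15]]
side [ 544.7 -297.8] -12.15 pintle [ 587.7 -254.9]
[[-0.51, -0.32], [0.29, -0.23], [-0.5, -0.48], [1.21, -0.22], [-0.53, 0.59], [0.47, 1.19]]
both [ 544.3 -295.8] -11.6 pintle [ 586.9 -252.5]
[[0.56, -0.06], [0.37, -0.21], [0.62, -0.85], [0.25, 0.08], [0.89, -0.02], [0.73, -0.3], [-1.05, -0.88], [-0.32, -1.06], [-0.66, -1.15], [0.96, -1.21], [-0.67, -0.09], [0.25, 0.2]]
tray [520.3 170.4   1.5] 87.89790604055655 [[-0.05, 0.15], [-0.07, -0.3], [-0.09, -0.17], [0.22, 0.32]]
door [519.9 172.3   1.5] 87.2659196089776 [[-0.05, -0.13], [0.06, 0.07], [-0.05, 0.13], [0.04, -0.07]]
```

View pics/tray_side.png

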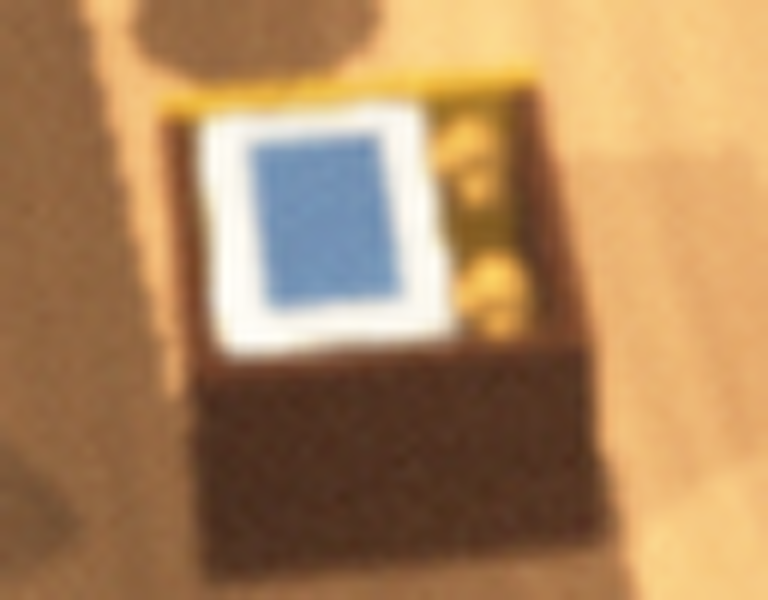

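```bash
cat >> h.py <<'E'
def go(x,y,z,ang):
    s,M=st(); d=np.array([x,y,z])-s["eef_pos"]; a=np.degrees(np.arctan2(M[1,0],M[0,0])); dy=(a-ang+180)%360-180
    print("tool delta now",M.T@d,"yaw rad",round(np.radians(dy),3),"| tool delta after yaw",R.from_euler('z',ang,degrees=True).as_matrix().T@d*[1,-1,-1])
E
python3 -c "
from h import *
go(521,200,200,87.6)"
```

```text
t 1.7 tcp [205.3 590.3 292.3] xang 70.82 z [ 0.  0. -1.] F [-0.4  0.   1. ] T [0.1 0.  0. ] w 95.3
tool delta now [-264.9  426.4   92.2] yaw rad -0.293 | tool delta after yaw [-376.7  331.7   92.3]
```

Call:
apply_moves(hand=[-1,-1,-1], translation=[[0,0,0],[0,0,0],[0,0,0]], yaw=[-0.1,-0.1,-0.1])

```text
time_s: 1.95
eef_pos: [205.3, 590.3, 292.3]
tcp_rot: [-0.0, 0.717, 0.697, 0.0]
ft_force: [0.5, -0.0, 0.2]
width: 80.5
```

Call:
apply_moves(hand=[-1,-1,-1,-1,-1,-1,-1,-1,-1,-1,-1,-1], translation=[[-29,25,0],[-29,25,0],[-29,25,0],[-29,25,0],[-29,25,0],[-29,25,0],[-29,25,0],[-29,25,0],[-29,25,0],[-29,25,0],[-29,25,0],[-29,25,0]], yaw=[0,0,0,0,0,0,0,0,0,0,0,0])

```text
time_s: 2.95
eef_pos: [506.4, 226.3, 292.4]
tcp_rot: [-0.0, 0.71, 0.704, 0.002]
ft_force: [-0.2, 0.9, -0.2]
width: 2.2
```

```bash
python3 -c "
from h import *
go(521,200,200,87.6)"
```

```text
t 2.95 tcp [506.4 226.3 292.4] xang 89.54 z [ 0.  0. -1.] F [-0.2  0.9 -0.2] T [0.1 0.  0. ] w 2.2
tool delta now [-26.5  14.6  92.3] yaw rad 0.034 | tool delta after yaw [-25.7  15.7  92.4]
```

Call:
apply_moves(hand=[-1,-1,-1,-1], translation=[[-13,8,25],[-13,7,25],[0,0,25],[0,0,17]], yaw=[0.034,0,0,0])

```text
time_s: 3.28
eef_pos: [528.7, 192.3, 201.6]
tcp_rot: [0.003, 0.725, 0.688, 0.007]
ft_force: [-0.5, -1.6, -0.8]
width: 0.5
```

```bash
python3 - <<'E'
from h import *
go(521,200,145,87.6)
T=manip.get_image("top");S=manip.get_image("side")
crop(T,(232,199),32,25,12,"tray_top1.png");crop(S,(232,197),32,35,10,"tray_side1.png")
s=manip.sense();tip=s["eef_pos"]+[0,0,-78]
print(proj(T,tip),proj(S,tip))
E
```

```text
t 3.28 tcp [528.7 192.3 201.6] xang 87.01 z [ 0.  0. -1.] F [-0.5 -1.6 -0.8] T [0. 0. 0.] w 0.5
tool delta now [ 6.9 -8.9 56.5] yaw rad -0.01 | tool delta after yaw [ 7.3 -8.  56.6]
[[222.1 197.5]] [[226.9 177.4]]
```

View pics/tray_side1.png

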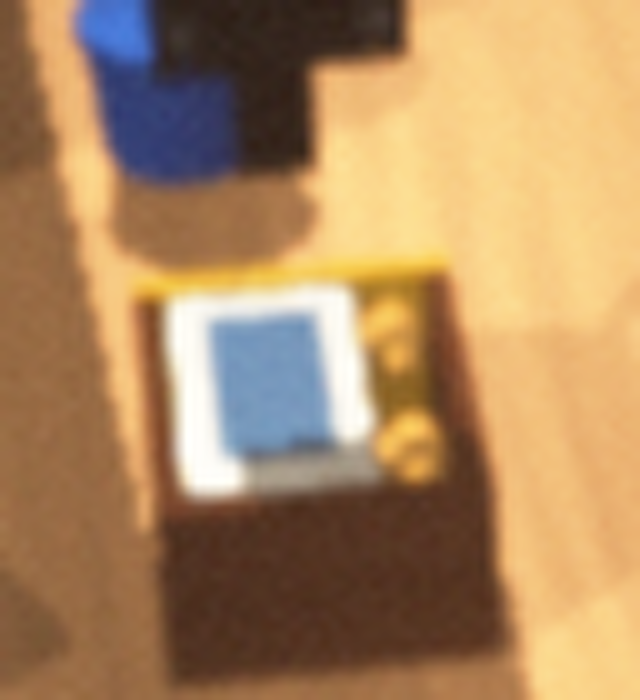

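Call:
apply_moves(hand=[-1,-1,-1,-1], translation=[[7,-8,20],[0,0,18],[0,0,15],[0,0,0]], yaw=[-0.01,0,0,0])

```text
time_s: 3.72
eef_pos: [522.3, 202.0, 150.7]
tcp_rot: [0.003, 0.721, 0.693, 0.008]
ft_force: [-0.2, -0.7, 0.9]
width: 0.1
```

```bash
python3 - <<'E'
from h import *
go(521,200,143,87.6)
E
```

```text
t 3.72 tcp [522.3 202.  150.7] xang 87.73 z [ 0.  0. -1.] F [-0.2 -0.7  0.9] T [0.  0.1 0. ] w 0.1
tool delta now [-2.1 -1.4  7.7] yaw rad 0.002 | tool delta after yaw [-2.1 -1.3  7.7]
```

Call:
apply_moves(hand=[-1,-1,-1,-1,-1,-1], translation=[[-2,0,5],[0,0,5],[0,0,5],[0,0,5],[0,0,4],[0,0,0]], yaw=[0,0,0,0,0,0])

```text
time_s: 4.22
eef_pos: [524.5, 201.3, 130.1]
tcp_rot: [0.005, 0.72, 0.693, 0.011]
ft_force: [-0.5, -0.7, -0.3]
width: 0.4
```

Call:
apply_moves(hand=[-1,-1,-1], translation=[[0,0,4],[0,0,4],[0,0,0]], yaw=[0,0,0])

```text
time_s: 4.47
eef_pos: [524.9, 201.3, 121.7]
tcp_rot: [0.005, 0.721, 0.693, 0.011]
ft_force: [0.4, 0.8, 0.0]
width: 0.3
```

```bash
python3 - <<'E'
from h import *
go(521,200,143,87.6)
T=manip.get_image("top");S=manip.get_image("side")
crop(T,(232,199),32,25,12,"tray_top2.png");crop(S,(232,197),32,35,10,"tray_side2.png")
E
```

```text
t 4.47 tcp [524.9 201.3 121.7] xang 87.8 z [ 0.  0. -1.] F [0.4 0.8 0. ] T [ 0.   0.1 -0. ] w 0.3
tool delta now [ -1.3  -3.4 -21.4] yaw rad 0.003 | tool delta after yaw [ -1.5  -3.8 -21.3]
```

View pics/tray_side2.png

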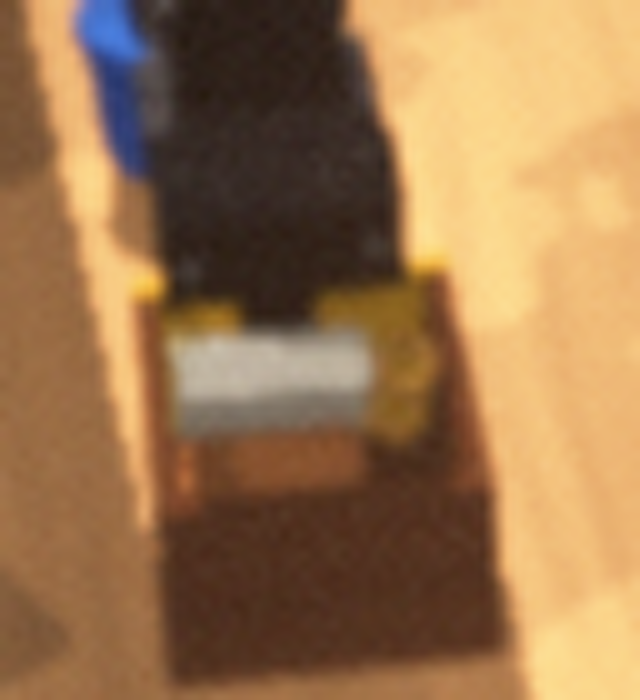

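Call:
apply_moves(hand=[-1,-1,-1,-1,-1,-1], translation=[[0,0,-15],[0,0,-20],[0,0,-25],[0,0,-25],[0,0,0],[0,0,0]], yaw=[0,0,0,0,0,0])

```text
time_s: 5.07
eef_pos: [522.6, 200.6, 210.3]
tcp_rot: [0.005, 0.721, 0.693, 0.01]
ft_force: [-1.0, -0.4, 0.2]
width: 0.3
```

```bash
sed -i 's/M\[:,2\].round(4)/(M[:,2]*1000).round(1)/' h.py; python3 - <<'E'
from h import *
go(521,200,143,87.6)
T=manip.get_image("top");S=manip.get_image("side")
crop(T,(232,199),32,25,12,"tray_top3.png");crop(S,(232,197),32,35,10,"tray_side3.png")
st()
E
```

```text
t 5.07 tcp [522.6 200.6 210.3] xang 87.8 z [  21.7    7.6 -999.7] F [-1.  -0.4  0.2] T [-0.   0.1  0. ] w 0.3
tool delta now [-1.2 -3.  67.2] yaw rad 0.003 | tool delta after yaw [-0.6 -1.6 67.3]
t 5.17 tcp [522.6 200.6 209.5] xang 87.79 z [  20.8    7.3 -999.8] F [-0.2 -0.1  0.5] T [ 0. -0. -0.] w 0.6
```

View pics/tray_side3.png

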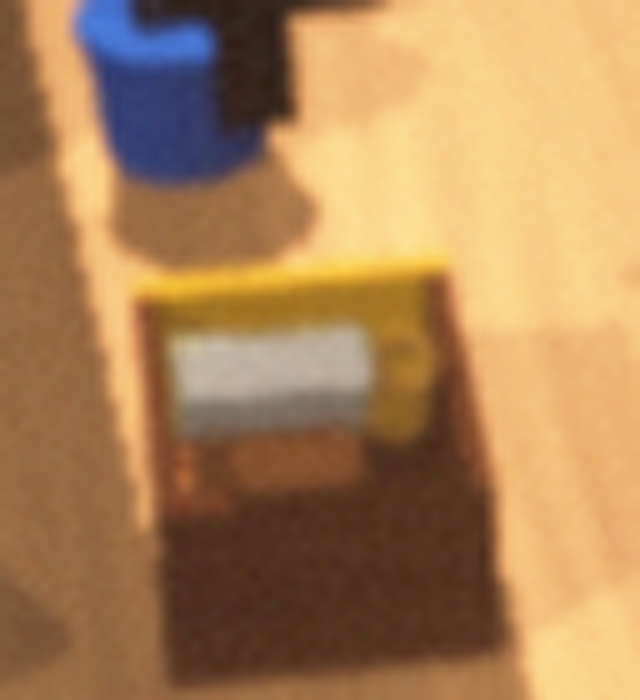

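View pics/tray_top3.png

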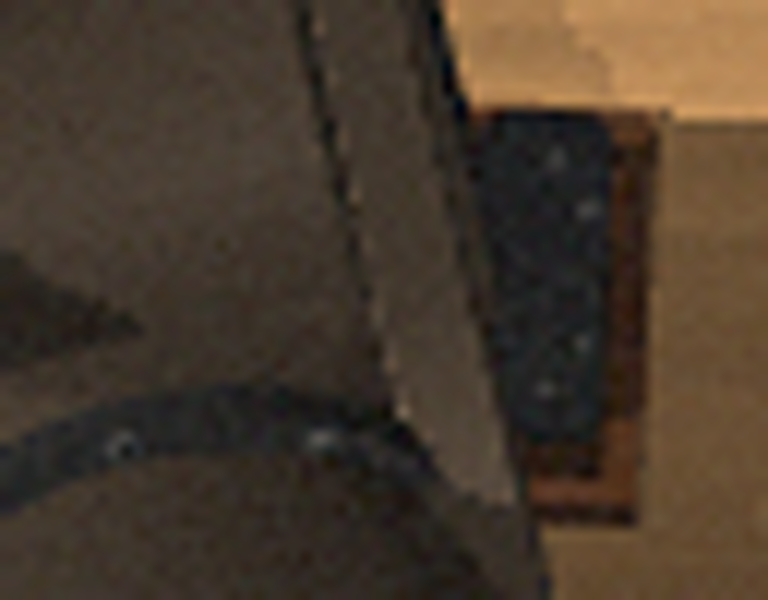

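The door has toppled and stays put: in the side crop its white end face at (270,380) stands proud of the rim, and its sockets are on the +x side. Plan: straddle the top end with the fingers partly open and push it toward the yellow wall until the door stands upright on its lower end. Then I grip it.

```bash
python3 - <<'E'
from h import *
go(518,162.5,200,87.6)
E
```

```text
t 5.17 tcp [522.6 200.6 209.5] xang 87.79 z [  20.8    7.3 -999.8] F [-0.2 -0.1  0.5] T [ 0. -0. -0.] w 0.6
tool delta now [-38.3  -3.3   9.1] yaw rad 0.003 | tool delta after yaw [-38.2  -3.    9.5]
```

Call:
apply_moves(hand=[0.47,0.47,0.47,0.47,0.47,0.47,0.47,0.47], translation=[[-9,-1,0],[-10,-1,0],[-10,-1,0],[-9,0,0],[0,0,0],[0,0,0],[0,0,0],[0,0,0]], yaw=[0,0,0,0,0,0,0,0])

```text
time_s: 5.83
eef_pos: [516.7, 157.1, 205.2]
tcp_rot: [0.003, 0.721, 0.693, 0.007]
ft_force: [-0.3, 0.7, 0.2]
width: 48.2
```

```bash
python3 - <<'E'
from h import *
go(518,162.5,150,87.6)
E
```

```text
t 5.83 tcp [516.7 157.1 205.2] xang 87.69 z [  14.1    5.9 -999.9] F [-0.3  0.7  0.2] T [-0.  0.  0.] w 48.2
tool delta now [ 5.1  0.4 55.3] yaw rad 0.001 | tool delta after yaw [ 5.5  1.1 55.2]
```

Call:
apply_moves(hand=[0.47,0.47,0.47,0.47,0.47,0.47], translation=[[5,0,0],[0,0,0],[0,0,0],[0,0,0],[0,0,0],[0,0,0]], yaw=[0,0,0,0,0,0])

```text
time_s: 6.33
eef_pos: [516.9, 164.0, 205.3]
tcp_rot: [0.003, 0.721, 0.693, 0.007]
ft_force: [0.9, 1.0, -0.0]
width: 69.8
```

```bash
python3 - <<'E'
from h import *
go(519,163,150,87.6)
E
```

```text
t 6.33 tcp [516.9 164.  205.3] xang 87.79 z [  14.4    6.1 -999.9] F [ 0.9  1.  -0. ] T [ 0.1  0.1 -0. ] w 69.8
tool delta now [-1.3  1.4 55.3] yaw rad 0.003 | tool delta after yaw [-0.9  2.1 55.3]
```

Call:
apply_moves(hand=[0.47,0.47,0.47,0.47,0.47,0.47,0.47,0.47], translation=[[-1,1,9],[0,0,10],[0,0,10],[0,0,10],[0,0,8],[0,0,5],[0,0,0],[0,0,0]], yaw=[0,0,0,0,0,0,0,0])

```text
time_s: 7.0
eef_pos: [518.2, 162.8, 145.9]
tcp_rot: [0.002, 0.721, 0.693, 0.006]
ft_force: [-0.0, 0.9, 0.9]
width: 69.9
```

```bash
python3 - <<'E'
from h import *
go(519,163,150,87.6)
S=manip.get_image("side")
crop(S,(232,197),32,35,10,"tray_side4.png")
E
```

```text
t 7.0 tcp [518.2 162.8 145.9] xang 87.77 z [  11.6    5.6 -999.9] F [-0.   0.9  0.9] T [0.1 0.  0. ] w 69.9
tool delta now [ 0.2  0.9 -4.1] yaw rad 0.003 | tool delta after yaw [ 0.2  0.8 -4.1]
```

View pics/tray_side4.png

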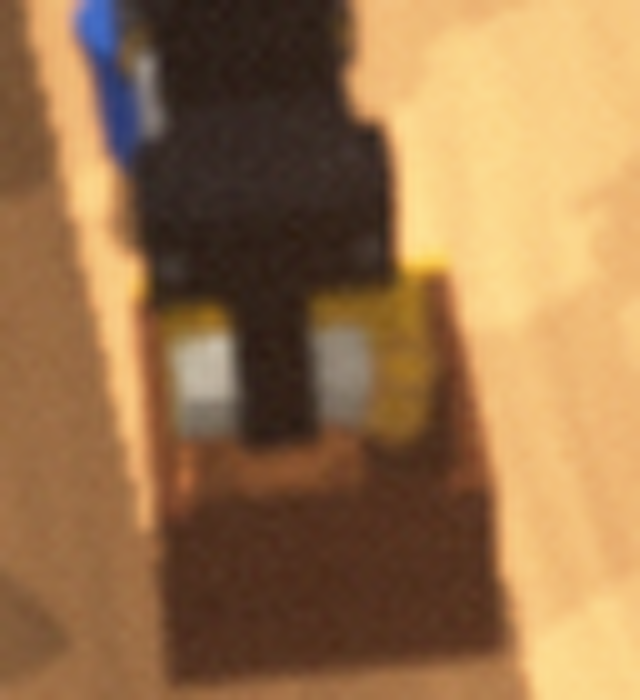

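Call:
apply_moves(hand=[0.47,0.47,0.47,0.47,0.47,0.47,0.47], translation=[[5,0,0],[6,0,0],[6,0,0],[6,0,0],[5,0,0],[3,0,0],[0,0,0]], yaw=[0,0,0,0,0,0,0])

```text
time_s: 7.63
eef_pos: [521.1, 188.1, 154.4]
tcp_rot: [0.009, 0.719, 0.695, 0.003]
ft_force: [0.5, 0.8, 0.3]
width: 70.2
```

```bash
python3 - <<'E'
from h import *
st()
S=manip.get_image("side")
crop(S,(232,197),32,35,10,"tray_side5.png")
E
```

```text
t 7.63 tcp [521.1 188.1 154.4] xang 88.1 z [  17.6   -8.7 -999.8] F [0.5 0.8 0.3] T [ 0. -0.  0.] w 70.2
```

View pics/tray_side5.png

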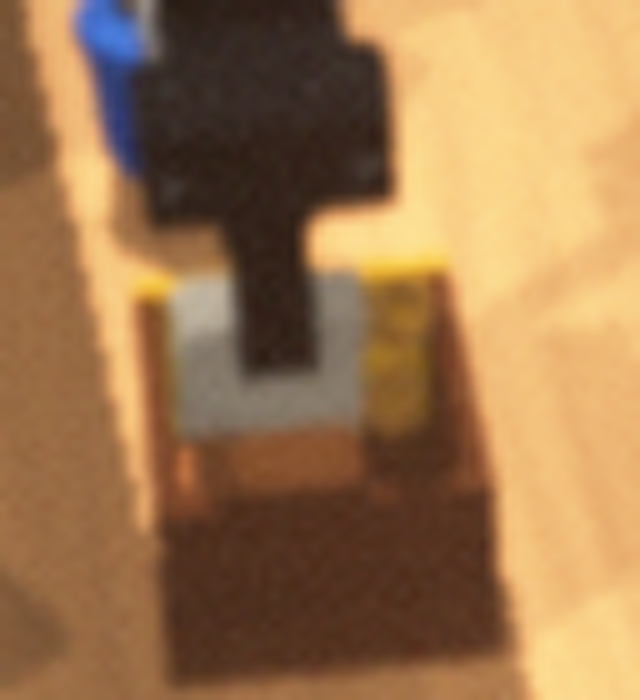

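Call:
apply_moves(hand=[0.47,0.47,0.47,0.47,0.47,0.47,0.47,0.47], translation=[[5,0,1],[6,0,1],[6,0,1],[6,0,1],[6,0,1],[5,0,1],[3,0,0],[0,0,0]], yaw=[0,0,0,0,0,0,0,0])

```text
time_s: 8.35
eef_pos: [522.0, 231.3, 146.3]
tcp_rot: [0.009, 0.718, 0.696, 0.003]
ft_force: [-0.2, 0.9, 0.5]
width: 69.4
```

```bash
python3 - <<'E'
from h import *
st()
S=manip.get_image("side")
crop(S,(232,197),32,35,10,"tray_side6.png")
E
```

```text
t 8.35 tcp [522.  231.3 146.3] xang 88.21 z [  16.7   -7.5 -999.8] F [-0.2  0.9  0.5] T [ 0.1  0.  -0. ] w 69.4
```

View pics/tray_side6.png

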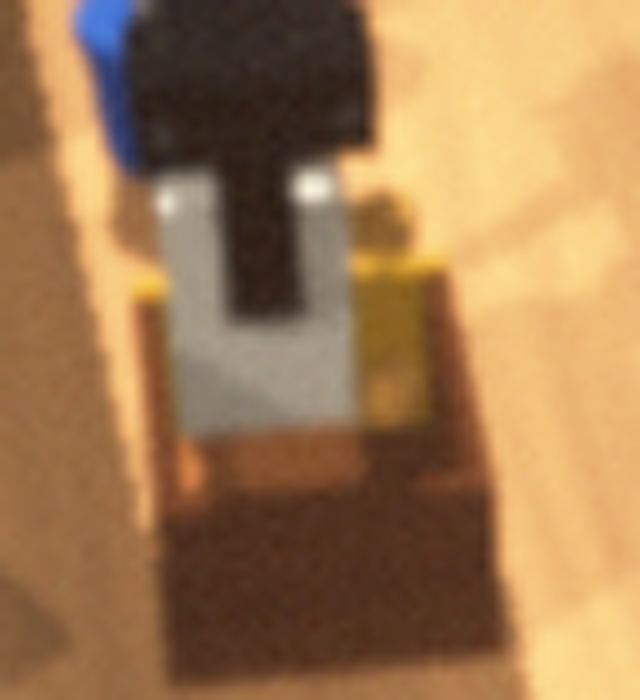

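Call:
apply_moves(hand=[-0.1,-0.1,-0.1,-0.1,-0.1,-0.1], translation=[[-2,0,0],[-3,0,0],[-3,0,0],[-3,0,0],[0,0,0],[0,0,0]], yaw=[0,0,0,0,0,0])

```text
time_s: 8.9
eef_pos: [521.6, 217.8, 146.5]
tcp_rot: [0.008, 0.718, 0.695, 0.003]
ft_force: [0.1, 0.4, 0.4]
width: 43.3
```

```bash
python3 - <<'E'
from h import *
st()
S=manip.get_image("side");T=manip.get_image("top")
crop(S,(232,197),32,35,10,"tray_side7.png");crop(T,(222,199),32,25,12,"tray_top7.png")
E
```

```text
t 8.9 tcp [521.6 217.8 146.5] xang 88.13 z [  16.4   -7.7 -999.8] F [0.1 0.4 0.4] T [ 0.1 -0.   0. ] w 43.3
```

View pics/tray_side7.png

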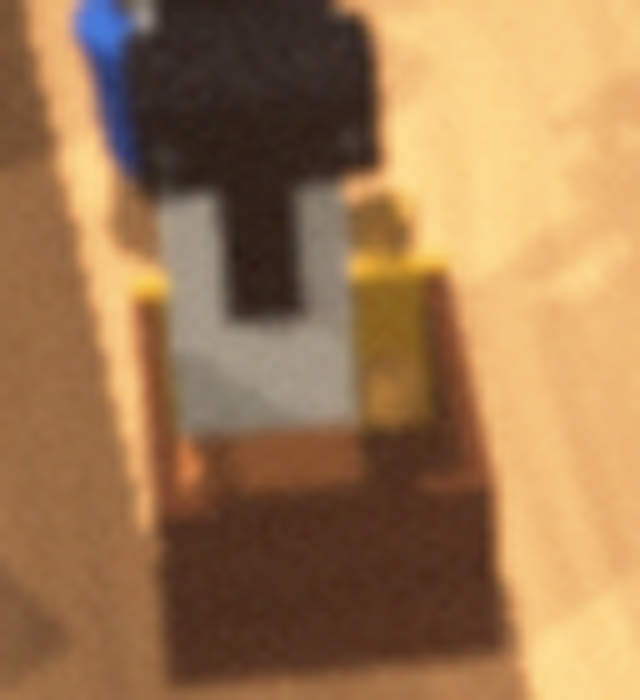

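View pics/tray_top7.png

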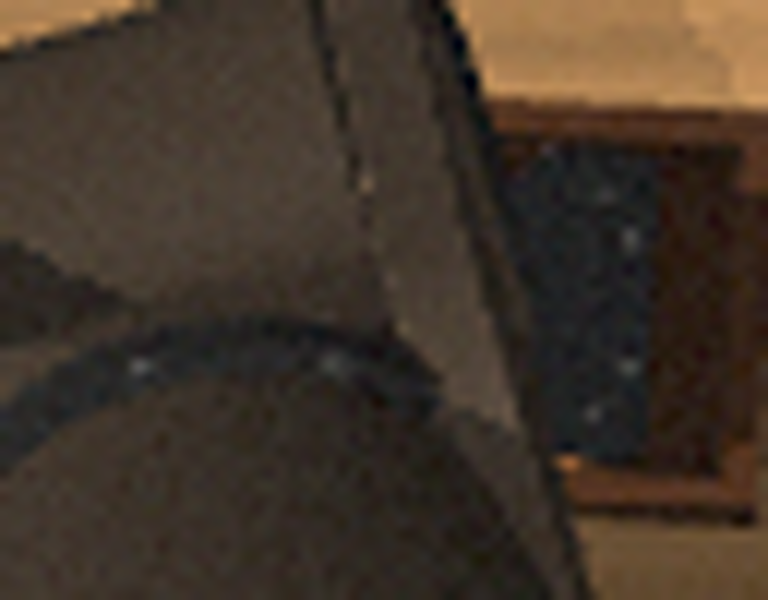

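Call:
apply_moves(hand=[-1,-1,-1,-1,-1,-1,-1,-1], translation=[[-3,0,0],[0,0,0],[0,0,0],[0,0,0],[0,0,0],[0,0,0],[0,0,0],[0,0,0]], yaw=[0,0,0,0,0,0,0,0])

```text
time_s: 9.67
eef_pos: [521.5, 214.8, 146.6]
tcp_rot: [0.009, 0.718, 0.696, 0.003]
ft_force: [0.6, -0.5, -0.3]
width: 18.0
```

```bash
python3 - <<'E'
from h import *
st()
S=manip.get_image("side");T=manip.get_image("top")
crop(S,(232,197),32,35,10,"tray_side8.png")
E
```

```text
t 9.67 tcp [521.5 214.8 146.6] xang 88.18 z [  16.5   -7.9 -999.8] F [ 0.6 -0.5 -0.3] T [-0.1  0.  -0. ] w 18.0
```

View pics/tray_side8.png

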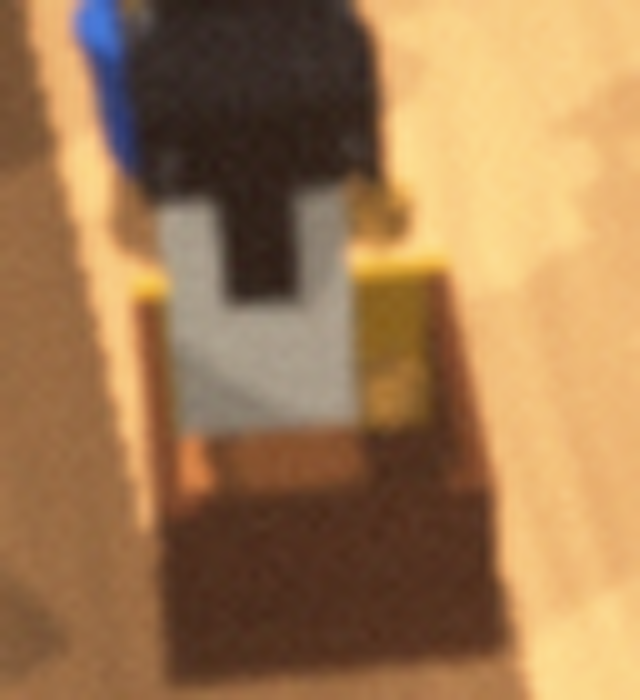

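Gripped flat (width 18.0). Lifting.

Call:
apply_moves(hand=[-1,-1,-1,-1,-1,-1,-1,-1,-1,-1], translation=[[0,0,-3],[0,0,-6],[0,0,-10],[0,0,-12],[0,0,-12],[0,0,-12],[0,0,-12],[0,0,-10],[0,0,-6],[0,0,0]], yaw=[0,0,0,0,0,0,0,0,0,0])

```text
time_s: 10.6
eef_pos: [519.4, 215.9, 239.2]
tcp_rot: [0.009, 0.718, 0.696, 0.004]
ft_force: [1.2, 0.2, -2.1]
width: 17.8
```

```bash
python3 - <<'E'
from h import *
s,M=st(); print("down in tool*1000",M.T@[0,0,-1000])
S=manip.get_image("side");T=manip.get_image("top")
crop(S,(232,187),40,45,8,"tray_side9.png")
go(580,-150,240,-11.7)
E
```

```text
t 10.6 tcp [519.4 215.9 239.2] xang 88.17 z [  17.5   -7.  -999.8] F [ 1.2  0.2 -2.1] T [ 0. -0.  0.] w 17.8
down in tool*1000 [  6.4 -17.7 999.8]
t 10.7 tcp [519.2 215.7 237.9] xang 88.18 z [  16.    -7.5 -999.8] F [ 0.3  0.2 -0.6] T [-0.  0.  0.] w 17.5
tool delta now [-363.6   72.4    1.6] yaw rad 1.743 | tool delta after yaw [133.7 345.8  -2.1]
```

View pics/tray_side9.png

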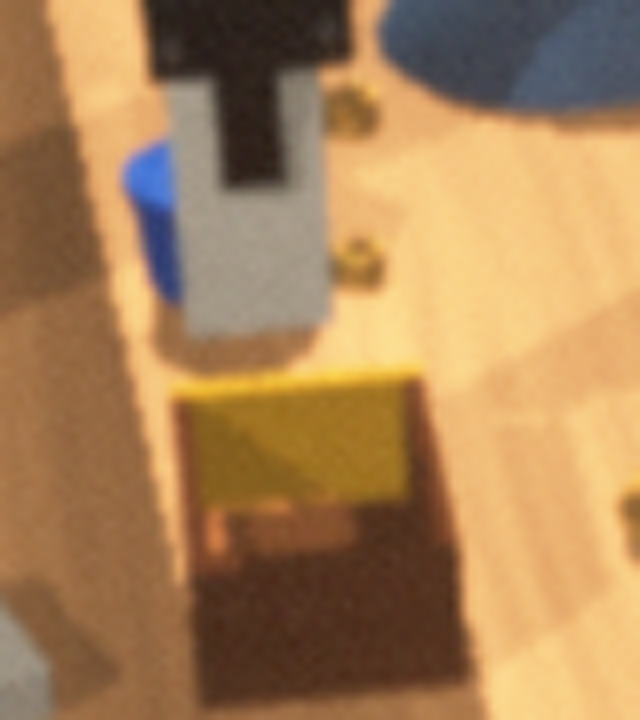

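Call:
apply_moves(hand=[-1,-1,-1,-1,-1,-1,-1,-1,-1,-1,-1,-1], translation=[[0,0,0],[0,0,0],[0,0,0],[0,0,0],[0,0,0],[0,0,0],[0,0,0],[0,0,0],[0,0,0],[0,0,0],[0,0,0],[0,0,0]], yaw=[0.06,0.11,0.12,0.12,0.12,0.12,0.12,0.12,0.12,0.12,0.12,0.12])

```text
time_s: 11.7
eef_pos: [516.3, 214.7, 228.7]
tcp_rot: [0.006, 0.998, 0.058, -0.0]
ft_force: [0.1, -0.3, -1.7]
width: 18.0
```

```bash
python3 - <<'E'
from h import *
go(580,-150,240,-11.7)
E
```

```text
t 11.7 tcp [516.3 214.7 228.7] xang 6.69 z [   0.4  -11.8 -999.9] F [ 0.1 -0.3 -1.7] T [-0.1  0.  -0.1] w 18.0
tool delta now [ 20.7 369.8  -7. ] yaw rad 0.321 | tool delta after yaw [136.3 344.2 -11.3]
```

Call:
apply_moves(hand=[-1,-1,-1,-1,-1,-1], translation=[[0,0,-4],[0,0,-4],[0,0,-4],[0,0,0],[0,0,0],[0,0,0]], yaw=[0.1,0.08,0.05,0.02,0,0])

```text
time_s: 12.2
eef_pos: [515.0, 214.4, 236.2]
tcp_rot: [0.007, 0.997, -0.076, -0.003]
ft_force: [0.5, 0.2, -0.9]
width: 17.8
```

```bash
python3 - <<'E'
from h import *
go(580,-150,240,-11.7)
E
```

```text
t 12.2 tcp [515.  214.4 236.2] xang -8.71 z [  -7.8  -14.1 -999.9] F [ 0.5  0.2 -0.9] T [-0.1  0.1 -0. ] w 17.8
tool delta now [119.4 350.4   0.9] yaw rad 0.052 | tool delta after yaw [137.5 343.7  -3.8]
```

Call:
apply_moves(hand=[-1,-1,-1,-1,-1,-1,-1,-1,-1,-1,-1,-1], translation=[[8,20,0],[11,32,0],[11,32,0],[11,32,0],[11,32,0],[11,32,0],[11,32,0],[11,32,0],[11,30,0],[10,25,0],[5,12,0],[0,0,0]], yaw=[0.03,0.02,0,0,0,0,0,0,0,0,0,0])

```text
time_s: 13.2
eef_pos: [566.1, -125.8, 234.9]
tcp_rot: [0.007, 0.996, -0.09, -0.006]
ft_force: [-0.7, 0.2, -1.8]
width: 18.1
```

```bash
python3 - <<'E'
from h import *
go(595,-150,240,-11.7)
E
```

```text
t 13.2 tcp [ 566.1 -125.8  234.9] xang -10.33 z [ -13.5  -13.5 -999.8] F [-0.7  0.2 -1.8] T [-0.1  0.   0. ] w 18.1
tool delta now [32.7 18.7 -5.2] yaw rad 0.024 | tool delta after yaw [33.2 17.8 -5.1]
```

```bash
cat >> h.py <<'E'
def tl():
    s,M=st(); print("down in tool mrad (want ~0,-17):",(M.T@[0,0,-1000])[:2], "q",s["qpos"].round(4).tolist())
E
python3 - <<'E'
from h import *
tl()
E
```

```text
t 13.2 tcp [ 566.1 -125.8  234.9] xang -10.33 z [ -13.5  -13.5 -999.8] F [-0.7  0.2 -1.8] T [-0.1  0.   0. ] w 18.1
down in tool mrad (want ~0,-17): [ 10.9 -15.7] q [-0.3269, 0.4939, 1.7309, -0.0215, 0.9253, -0.1337]
```

Call:
apply_moves(hand=[-1,-1,-1,-1,-1,-1], translation=[[4,2,0],[8,3,0],[8,3,0],[6,2,0],[0,0,0],[0,0,0]], yaw=[0.02,0,0,0,0,0])

```text
time_s: 13.7
eef_pos: [592.1, -138.0, 233.7]
tcp_rot: [0.007, 0.995, -0.098, -0.007]
ft_force: [0.4, 0.7, -0.8]
width: 17.8
```

```bash
python3 - <<'E'
from h import *
tl()
E
```

```text
t 13.7 tcp [ 592.1 -138.   233.7] xang -11.3 z [ -15.3  -12.3 -999.8] F [ 0.4  0.7 -0.8] T [-0.1  0.1  0. ] w 17.8
down in tool mrad (want ~0,-17): [ 12.6 -15. ] q [-0.3322, 0.5322, 1.6603, -0.0202, 0.9596, -0.1233]
```

Call:
apply_moves(hand=[-1,-1,-1,-1,-1,-1,-1,-1,-1,-1,-1,-1], translation=[[-40,0,0],[0,0,0],[4,0,0],[4,0,0],[4,0,0],[4,0,0],[4,0,0],[4,0,0],[4,0,0],[4,0,0],[4,0,0],[0,0,0]], yaw=[0,0,0,0,0,0,0,0,0,0,0,0])

```text
time_s: 14.7
eef_pos: [591.3, -135.0, 232.1]
tcp_rot: [0.006, 0.995, -0.097, -0.008]
ft_force: [-0.3, -0.3, -1.0]
width: 18.1
```

```bash
python3 - <<'E'
from h import *
tl()
E
```

```text
t 14.7 tcp [ 591.3 -135.   232.1] xang -11.09 z [ -18.1  -11.1 -999.8] F [-0.3 -0.3 -1. ] T [-0.1  0.1 -0.1] w 18.1
down in tool mrad (want ~0,-17): [ 15.7 -14.4] q [-0.3281, 0.533, 1.664, -0.02, 0.9582, -0.1231]
```

Call:
apply_moves(hand=[-1,-1,-1,-1,-1], translation=[[0,0,25],[0,0,18],[0,0,0],[0,0,0],[0,0,0]], yaw=[0,0,0,0,0])

```text
time_s: 15.12
eef_pos: [591.4, -135.8, 189.1]
tcp_rot: [0.007, 0.995, -0.097, -0.008]
ft_force: [0.5, 0.8, -1.9]
width: 17.6
```

```bash
python3 - <<'E'
from h import *
tl()
E
```

```text
t 15.12 tcp [ 591.4 -135.8  189.1] xang -11.08 z [ -16.5  -11.7 -999.8] F [ 0.5  0.8 -1.9] T [-0.1  0.1 -0. ] w 17.6
down in tool mrad (want ~0,-17): [ 13.9 -14.6] q [-0.3292, 0.5854, 1.702, -0.0215, 0.8661, -0.1218]
```

Call:
apply_moves(hand=[-1,-1,-1,-1,-1,-1,-1,-1,-1,-1,-1,-1], translation=[[-4,0,0],[-4,0,0],[-4,0,0],[-4,0,0],[-4,0,0],[-4,0,0],[-4,0,0],[-4,0,0],[-4,0,0],[0,0,0],[40,0,0],[0,0,0]], yaw=[0,0,0,0,0,0,0,0,0,0,0,0])

```text
time_s: 16.12
eef_pos: [591.4, -135.8, 193.5]
tcp_rot: [0.007, 0.995, -0.097, -0.006]
ft_force: [-2.1, 0.2, -1.3]
width: 17.3
```

```bash
python3 - <<'E'
from h import *
tl()
E
```

```text
t 16.12 tcp [ 591.4 -135.8  193.5] xang -11.11 z [ -13.3  -12.8 -999.8] F [-2.1  0.2 -1.3] T [-0.1  0.1 -0. ] w 17.3
down in tool mrad (want ~0,-17): [ 10.5 -15.1] q [-0.3292, 0.579, 1.7002, -0.0214, 0.8709, -0.1216]
```

Call:
apply_moves(hand=[-1,-1,-1,-1,-1,-1,-1,-1,-1,-1,-1,-1], translation=[[-4,0,0],[-4,0,0],[-4,0,0],[-4,0,0],[-4,0,0],[-4,0,0],[-4,0,0],[-4,0,0],[-4,0,0],[0,0,0],[40,0,0],[0,0,0]], yaw=[0,0,0,0,0,0,0,0,0,0,0,0])

```text
time_s: 17.12
eef_pos: [590.0, -135.4, 193.5]
tcp_rot: [0.007, 0.995, -0.097, -0.007]
ft_force: [-1.2, 0.2, -2.3]
width: 17.7
```

Call:
apply_moves(hand=[-1,-1,-1,-1,-1,-1,-1,-1,-1,-1,-1,-1], translation=[[-4,0,0],[-4,0,0],[-4,0,0],[-4,0,0],[-4,0,0],[-4,0,0],[-4,0,0],[-4,0,0],[-4,0,0],[0,0,0],[40,0,0],[0,0,0]], yaw=[0,0,0,0,0,0,0,0,0,0,0,0])

```text
time_s: 18.12
eef_pos: [588.7, -135.1, 193.7]
tcp_rot: [0.007, 0.995, -0.097, -0.008]
ft_force: [-0.5, 0.6, -1.3]
width: 17.6
```

```bash
python3 - <<'E'
from h import *
tl()
S=manip.get_image("side");T=manip.get_image("top")
crop(S,(275,265),50,60,6,"m_side1.png");crop(T,(355,180),40,30,10,"m_top1.png")
tl()
for c in("top","side"):
    for n in["upper_socket","lower_socket","door","free_edge","upper_pintle","lower_pintle"]:
        print(c,n,[(np.round(r["xyz"],1),round(r["score"],2)) for r in manip.tip_of(c,n)][:4])
E
```

```text
t 18.12 tcp [ 588.7 -135.1  193.7] xang -11.15 z [ -16.7  -11.6 -999.8] F [-0.5  0.6 -1.3] T [-0.1  0.1  0. ] w 17.6
down in tool mrad (want ~0,-17): [ 14.1 -14.7] q [-0.3296, 0.5762, 1.7054, -0.0214, 0.8722, -0.1212]
t 18.22 tcp [ 584.5 -133.8  192.8] xang -11.12 z [ -22.3   -9.9 -999.7] F [-0.1  0.4 -1.3] T [-0.1  0.1  0. ] w 17.7
down in tool mrad (want ~0,-17): [ 20. -14.] q [-0.3297, 0.5735, 1.7145, -0.0216, 0.8715, -0.1217]
top upper_socket [(array([520.2, 165.4,  46.6]), 0.65), (array([719.9, 249.3,  10.2]), 0.56), (array([358.3, 190.9,  11.5]), 0.41)]
top lower_socket [(array([661.4, 175.1,  15. ]), 0.86)]
top door [(array([744.8, 186. ,  13.4]), 0.65)]
top free_edge [(array([775.9, 162.2,  16.1]), 0.79)]
top upper_pintle [(array([ 586.1, -251.9,   97.6]), 0.8)]
top lower_pintle [(array([ 540. , -297.2,   -0.1]), 0.45)]
side upper_socket [(array([ 580.2, -172.2,  129.7]), 0.87), (array([356.1, 193. ,  11.8]), 0.85), (array([716.6, 251.1,  12.1]), 0.62)]
side lower_socket [(array([662.9, 173.5,  14.9]), 0.9), (array([ 579.7, -175.7,   62. ]), 0.59), (array([ 517.9, -225.1,   40.9]), 0.2)]
side door [(array([343.2, 126.4,  11.3]), 0.98), (array([747.1, 186.7,  12.5]), 0.85), (array([ 587.2, -138.4,  104.4]), 0.75)]
side free_edge [(array([358.9,  87.5,  14.9]), 0.76), (array([ 592.7, -105.1,  106.6]), 0.71), (array([773.7, 164.2,  12.9]), 0.59), (array([ 580.4, -176.5,   61.6]), 0.31)]
side upper_pintle [(array([ 594.2, -253.8,   99.1]), 0.97)]
side lower_pintle []
```

View pics/m_side1.png

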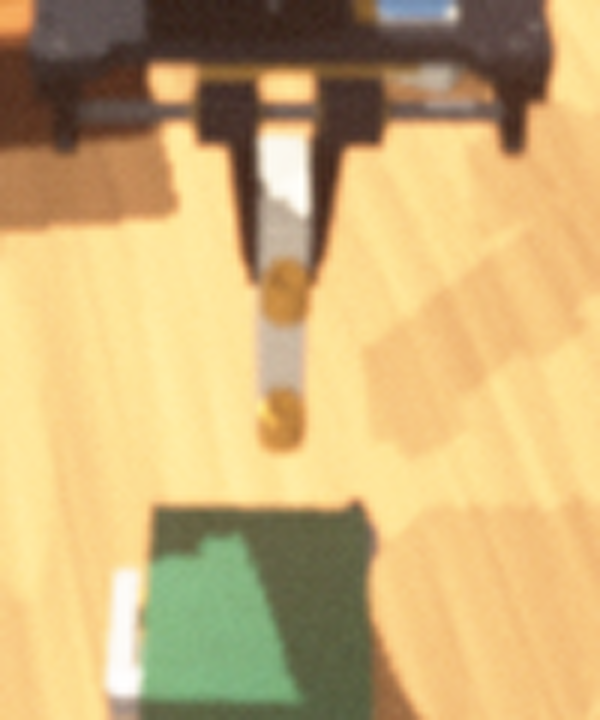

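View pics/m_top1.png

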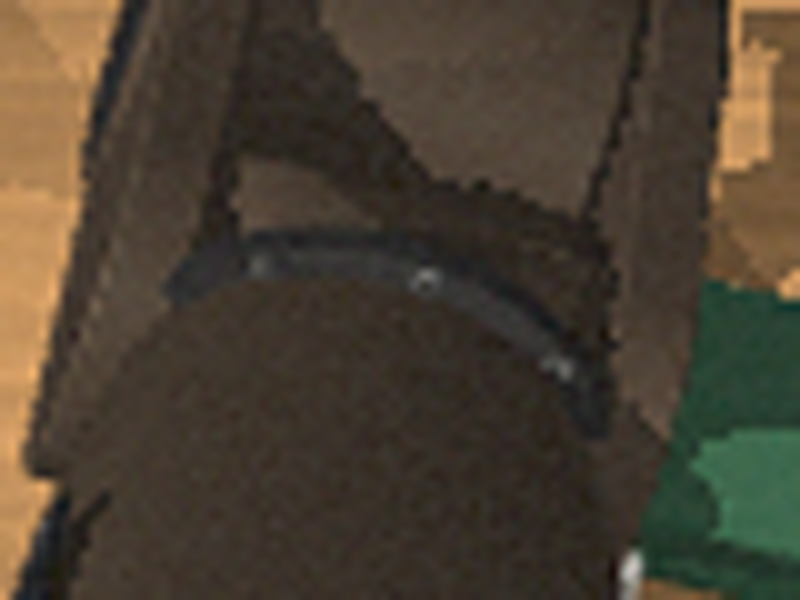

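Call:
apply_moves(hand=[-1], translation=[[0,0,-40]], yaw=[0])

```text
time_s: 18.9
eef_pos: [583.0, -132.9, 227.5]
tcp_rot: [0.005, 0.995, -0.097, -0.016]
ft_force: [0.2, 0.3, -1.5]
width: 18.1
```

```bash
python3 -c "
from h import *
tl()"
```

```text
t 18.9 tcp [ 583.  -132.9  227.5] xang -11.14 z [ -32.4   -6.5 -999.5] F [ 0.2  0.3 -1.5] T [-0.1  0.1 -0. ] w 18.1
down in tool mrad (want ~0,-17): [ 30.5 -12.6] q [-0.3291, 0.531, 1.683, -0.0203, 0.9562, -0.1229]
```

Call:
apply_moves(hand=[-1], translation=[[0,0,0]], yaw=[0])

```text
time_s: 18.98
eef_pos: [584.9, -133.4, 233.2]
tcp_rot: [0.006, 0.995, -0.097, -0.012]
ft_force: [1.6, -0.6, 0.1]
width: 18.1
```

```bash
python3 -c "
from h import *
tl()"
```

```text
t 18.98 tcp [ 584.9 -133.4  233.2] xang -11.14 z [ -24.5   -9.1 -999.7] F [ 1.6 -0.6  0.1] T [-0.1 -0.  -0.1] w 18.1
down in tool mrad (want ~0,-17): [ 22.3 -13.7] q [-0.3289, 0.5248, 1.6764, -0.0202, 0.9607, -0.1229]
```

Call:
apply_moves(hand=[-1], translation=[[0,0,0]], yaw=[0])

```text
time_s: 19.07
eef_pos: [584.8, -133.3, 233.5]
tcp_rot: [0.006, 0.995, -0.097, -0.012]
ft_force: [-0.5, 0.1, -1.2]
width: 18.0
```

```bash
python3 -c "
from h import *
tl()"
```

```text
t 19.07 tcp [ 584.8 -133.3  233.5] xang -11.14 z [ -24.2   -9.2 -999.7] F [-0.5  0.1 -1.2] T [-0.1  0.1 -0. ] w 18.0
down in tool mrad (want ~0,-17): [ 22.  -13.7] q [-0.3288, 0.5241, 1.6768, -0.0202, 0.9608, -0.1229]
```

Call:
apply_moves(hand=[-1,-1], translation=[[0,0,35],[0,0,0]], yaw=[0,0])

```text
time_s: 19.23
eef_pos: [584.6, -133.8, 199.6]
tcp_rot: [0.006, 0.995, -0.097, -0.009]
ft_force: [-1.1, -0.4, -2.4]
width: 17.7
```

```bash
python3 -c "
from h import *
tl()
for i in range(3): manip.get_image('side')
tl()"
```

```text
t 19.23 tcp [ 584.6 -133.8  199.6] xang -11.13 z [ -19.7  -10.7 -999.7] F [-1.1 -0.4 -2.4] T [-0.1  0.1  0. ] w 17.7
down in tool mrad (want ~0,-17): [ 17.3 -14.4] q [-0.3298, 0.5643, 1.71, -0.0214, 0.8826, -0.1219]
t 19.38 tcp [ 586.8 -134.5  204.9] xang -11.12 z [ -12.7  -13.1 -999.8] F [ 0.1  0.7 -1. ] T [-0.1  0.1 -0.1] w 17.5
down in tool mrad (want ~0,-17): [ 10.  -15.3] q [-0.3296, 0.5586, 1.7032, -0.0213, 0.8877, -0.1219]
```

Call:
apply_moves(hand=[-1,-1,-1,-1,-1,-1,-1,-1], translation=[[0,0,-4],[0,0,-4],[0,0,-4],[0,0,-4],[0,0,-3],[0,0,0],[0,0,33],[0,0,0]], yaw=[0,0,0,0,0,0,0,0])

```text
time_s: 20.05
eef_pos: [588.4, -135.0, 198.9]
tcp_rot: [0.008, 0.995, -0.097, -0.001]
ft_force: [-1.5, 0.3, -2.9]
width: 17.6
```

```bash
python3 -c "
from h import *
tl()
for i in range(3): manip.get_image('side')
tl()
go(595,-190,190,-11.7)"
```

```text
t 20.05 tcp [ 588.4 -135.   198.9] xang -11.11 z [  -3.9  -16.1 -999.9] F [-1.5  0.3 -2.9] T [-0.   0.1  0. ] w 17.6
down in tool mrad (want ~0,-17): [  0.7 -16.5] q [-0.3296, 0.566, 1.7088, -0.0217, 0.8654, -0.1216]
t 20.2 tcp [ 590.4 -135.6  203.8] xang -11.11 z [   2.7  -18.3 -999.8] F [ 0.7 -1.2 -0.8] T [-0.   0.1 -0. ] w 18.0
down in tool mrad (want ~0,-17): [ -6.2 -17.5] q [-0.3295, 0.5607, 1.7027, -0.0215, 0.8699, -0.1216]
t 20.2 tcp [ 590.4 -135.6  203.8] xang -11.11 z [   2.7  -18.3 -999.8] F [ 0.7 -1.2 -0.8] T [-0.   0.1 -0. ] w 18.0
tool delta now [14.9 52.2 14.9] yaw rad 0.01 | tool delta after yaw [15.6 52.3 13.8]
```

```bash
cat >> h.py <<'E'
def door2w(s,P,dy=0,h=89):
    M=rot(s["tcp_rot"]); P=np.atleast_2d(P).astype(float)
    # door x->tool z, y->-tool y, z->tool x ; apply 17mrad in-plane so door vertical when down_y=-17
    t=np.c_[P[:,2], -P[:,1]+dy, P[:,0]+h]
    c=0.017; t2=t.copy(); t2[:,1]=t[:,1]-c*(t[:,2]-h); t2[:,2]=t[:,2]+c*(t[:,1]-dy)
    return s["eef_pos"]+t2@M.T
E
python3 - <<'E'
from h import *
S=manip.get_image("side"); s=manip.sense()
pts=[[-52,-28,-9],[-52,-28,9],[-52,28,-9],[52,-28,-9],[52,-28,9],[-40,-40,0],[-24,-40,0],[24,-40,0],[40,-40,0]]
uv=proj(S,door2w(s,pts)); print(door2w(s,pts)); print(uv)
o=np.array([225,205]);f=8
im=S["img"][205:325,225:325,::-1]; im=cv2.resize(im,None,fx=f,fy=f,interpolation=cv2.INTER_CUBIC)
cv2.imwrite("pics/m_side2r.png",im[:600])
for p in uv: cv2.circle(im,tuple(((p-o+.5)*f-.5).astype(int)),3,(0,0,255),-1)
cv2.imwrite("pics/m_side2.png",im[:600])
E
```

```text
[[ 576.1 -162.9  167. ]
 [ 593.8 -166.3  167.1]
 [ 586.9 -107.9  167. ]
 [ 576.8 -163.1   63. ]
 [ 594.4 -166.5   63.1]
 [ 582.7 -176.4  155.1]
 [ 582.8 -176.4  139.1]
 [ 583.1 -176.5   91.1]
 [ 583.2 -176.6   75.1]]
[[268.8 239.1]
 [277.3 239. ]
 [268.3 223.3]
 [269.  274.2]
 [276.8 274.2]
 [273.2 247. ]
 [273.2 252.6]
 [273.1 268.9]
 [273.1 274.1]]
```

View pics/m_side2.png

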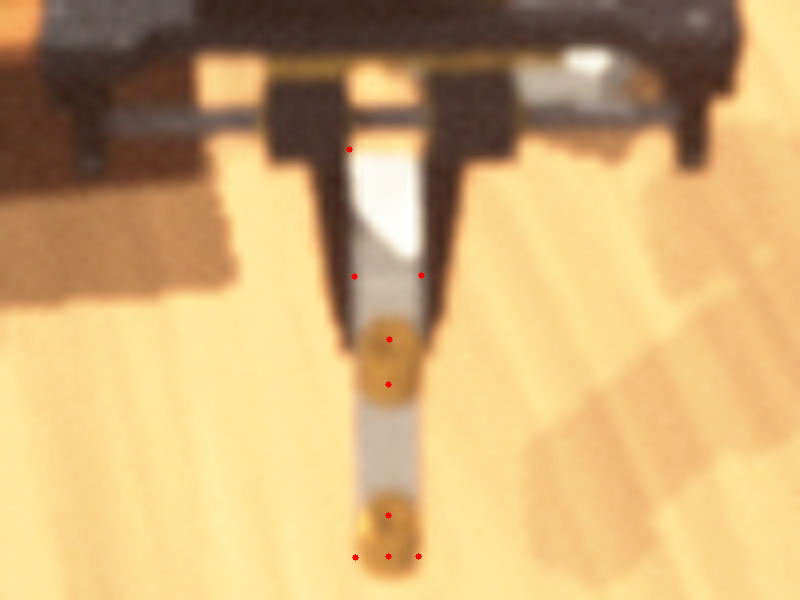

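View pics/m_side2r.png

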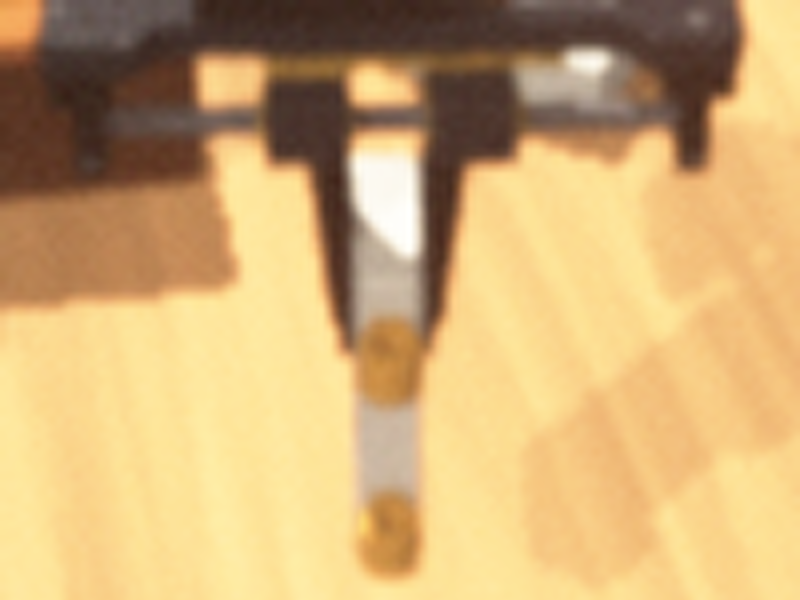

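```bash
cat > fit2.py <<'E'
from h import *
from fit import W,fit
from scipy.optimize import least_squares
E
sed -i '/^cupL/,$d' fit.py
cat > fit2.py <<'E'
from fit import *
C={"top":(cv2.imread("pics/cup_top.png"),np.array([358,168]),12,T),"side":(cv2.imread("pics/cup_side.png"),np.array([236,284]),8,S)}
B=lambda x,y,z:[36*x,40*y,z]
E={"side":[(B(-1,-1,110),B(-1,-1,10)),(B(1,-1,110),B(1,-1,10)),(B(-1,-.9,0),B(.9,-1,0)),(B(-.9,1,120),B(.8,1,120)),(B(1,-.9,120),B(1,.4,120)),(B(-1,.95,120),B(-1,.75,120)),(B(-.9,-1,120),B(.9,-1,120))],
"top":[(B(1,.85,120),B(1,-.9,120)),(B(.85,-1,120),B(-.85,-1,120)),(B(-1,-.85,120),B(-1,.8,120)),(B(.6,1,120),B(-.8,1,120))]}
def obs(cam,p,only=None,rng=1.6):
    im,o,f,d=C[cam]; g=cv2.GaussianBlur(im.astype(np.float32),(0,0),3); out=[]
    for a,b in E[cam]:
        A,Bp=proj(d,W(p,[a,b])); n=np.array([-(Bp-A)[1],(Bp-A)[0]]); n/=np.linalg.norm(n)
        offs=np.arange(-rng,rng,.05); res=[]
        for t in np.linspace(0,1,15):
            c=A+t*(Bp-A); q=((c+offs[:,None]*n)-o+.5)*f-.5
            pr=np.array([cv2.remap(g,q[:,0].astype(np.float32)[None],q[:,1].astype(np.float32)[None],cv2.INTER_LINEAR)])[0,0]
            gr=np.abs(np.gradient(pr,axis=0)).sum(1); k=gr.argmax()
            if 2<k<len(offs)-3: res.append(offs[k])
        out.append((a,b,n,np.median(res) if len(res)>5 else np.nan,np.std(res) if res else 0))
    return out
def run(cams,p):
    p=np.array(p,float)
    for it in range(5):
        O={c:obs(c,p) for c in cams}
        L=[(c,a,b,proj(C[c][3],W(p,[a,b])),n,m) for c in cams for a,b,n,m,s in O[c] if np.isfinite(m) and s<.5]
        def f(q): return np.concatenate([ (proj(C[c][3],W(q,[a,b]))-uv)@n-m for c,a,b,uv,n,m in L])
        r=least_squares(f,p,loss="soft_l1",f_scale=.2); p=r.x
    print(cams,"pose",p[:2],np.degrees(p[2]).round(2),"pintle",W(p,[[33,51,0]])[0][:2],"res",r.fun.reshape(-1,2).round(2).tolist(),len(L)); return p
if __name__=="__main__":
    run(["side"],[544.5,-297,-.205]);run(["top"],[544.5,-296,-.205]);run(["side","top"],[544.5,-296,-.205])
E
python3 fit2.py
```

```text
['side'] pose [ 543.9 -297.8] -13.53 pintle [ 587.9 -255.9] res [[0.07, 0.07], [-0.02, -0.02], [-0.19, -0.17], [0.08, 0.1], [0.04, 0.04], [0.11, 0.13]] 6
['top'] pose [ 544.2 -294.9] -11.79 pintle [ 586.9 -251.7] res [[0.05, 0.05], [0.08, 0.09], [0.05, 0.05], [-0.09, -0.09]] 4
['side', 'top'] pose [ 544. -297.] -13.45 pintle [ 587.9 -255. ] res [[-0.0, 0.0], [0.09, 0.09], [-0.45, -0.43], [0.02, 0.04], [0.1, 0.1], [-0.24, -0.22], [-0.13, -0.12], [-0.78, -0.76], [0.12, 0.13], [-0.75, -0.74]] 10
```

```bash
python3 - <<'E'
from fit import *
import numpy as np
def cyl(c,r,z0,z1):
    t=np.linspace(0,2*np.pi,40); return [np.c_[c[0]+r*np.cos(t),c[1]+r*np.sin(t),np.full(40,z)] for z in(z0,z1)]
im0=S["img"]; o=np.array([262,276]);f=20
tiles=[]
for c in[(588,-255.5),(587,-252)]:
    im=cv2.resize(im0[276:306,262:282,::-1],None,fx=f,fy=f,interpolation=cv2.INTER_CUBIC)
    for r,z0,z1,col in((8.5,88,96,(0,0,255)),(4.5,96,106,(255,0,0)),(8.5,24,32,(255,0,255))):
        for ring in cyl(c,r,z0,z1):
            q=((proj(S,ring)-o+.5)*f-.5).astype(np.int32); cv2.polylines(im,[q],True,col,1)
    tiles.append(im)
# top
o=np.array([362,172]);tc=cv2.imread("pics/cup_top.png")
cv2.imwrite("pics/pin_side.png",np.hstack(tiles))
tiles=[]
for c in[(588,-255.5),(587,-252)]:
    im=cv2.resize(tc[48:288,48:288],None,fx=1.5,fy=1.5)
    for r,z0,z1,col in((8.5,88,96,(0,0,255)),(4.5,96,106,(255,0,0)),(8.5,24,32,(255,0,255))):
        for ring in cyl(c,r,z0,z1):
            q=((proj(T,ring)-o+.5)*18-.5).astype(np.int32); cv2.polylines(im,[q],True,col,1)
    tiles.append(im)
cv2.imwrite("pics/pin_top.png",np.hstack(tiles))
E
```

```text
(no output)
```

View pics/pin_side.png

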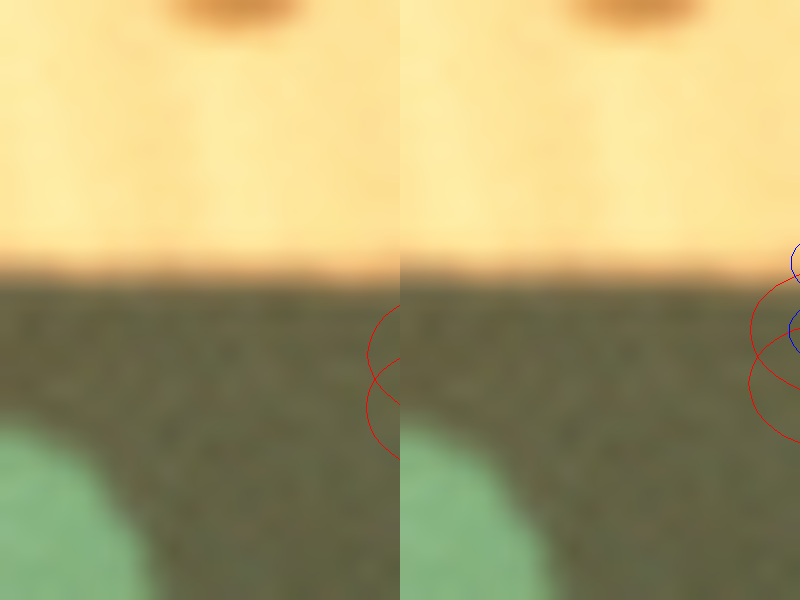

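View pics/pin_top.png

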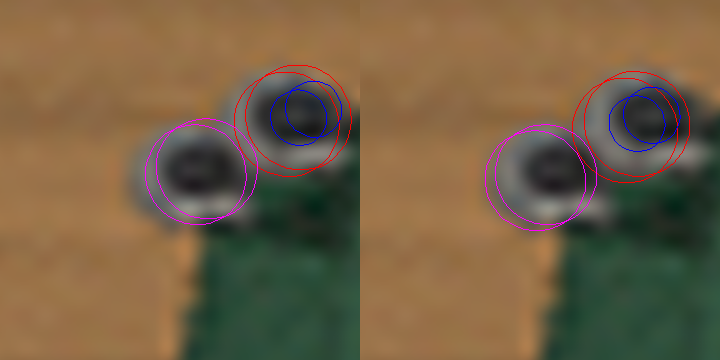

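```bash
python3 - <<'E'
from fit import *
def cyl(c,r,z0,z1):
    t=np.linspace(0,2*np.pi,40); return [np.c_[c[0]+r*np.cos(t),c[1]+r*np.sin(t),np.full(40,z)] for z in(z0,z1)]
im0=S["img"]; o=np.array([275,280]);f=25
tiles=[]
for c in[None,(588.5,-254),(590.5,-253)]:
    im=cv2.resize(im0[280:303,275:285,::-1],None,fx=f,fy=f,interpolation=cv2.INTER_CUBIC)
    if c:
      for r,z0,z1,col in((8.5,88,96,(0,0,255)),(4.5,96,106,(255,0,0)),(2,106,112,(255,255,0))):
        for ring in cyl(c,r,z0,z1):
            q=((proj(S,ring)-o+.5)*f-.5).astype(np.int32); cv2.polylines(im,[q],True,col,1)
    tiles.append(im)
cv2.imwrite("pics/pin_side2.png",np.hstack(tiles))
E
```

```text
(no output)
```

View pics/pin_side2.png

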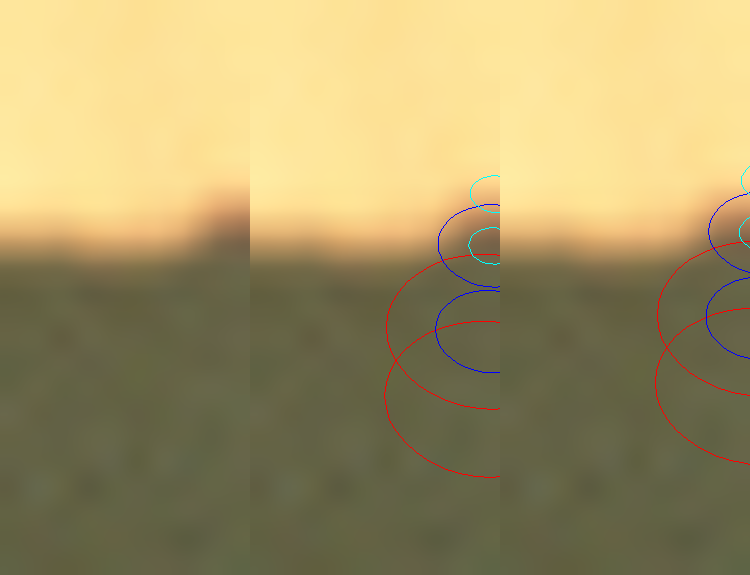

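```bash
python3 - <<'E'
from fit import *
def cyl(c,r,z0,z1):
    t=np.linspace(0,2*np.pi,40); return [np.c_[c[0]+r*np.cos(t),c[1]+r*np.sin(t),np.full(40,z)] for z in(z0,z1)]
im0=S["img"]; o=np.array([277,282]);f=24
tiles=[]
for c in[None,(588.5,-254)]:
    im=cv2.resize(im0[282:304,277:293,::-1],None,fx=f,fy=f,interpolation=cv2.INTER_CUBIC)
    if c:
      for r,z0,z1,col in((8.5,88,96,(0,0,255)),(4.5,96,106,(255,0,0)),(2,112,112,(255,255,0))):
        for ring in cyl(c,r,z0,z1):
            q=((proj(S,ring)-o+.5)*f-.5).astype(np.int32); cv2.polylines(im,[q],True,col,1)
    tiles.append(im)
cv2.imwrite("pics/pin_side3.png",np.hstack(tiles))
E
```

```text
(no output)
```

View pics/pin_side3.png

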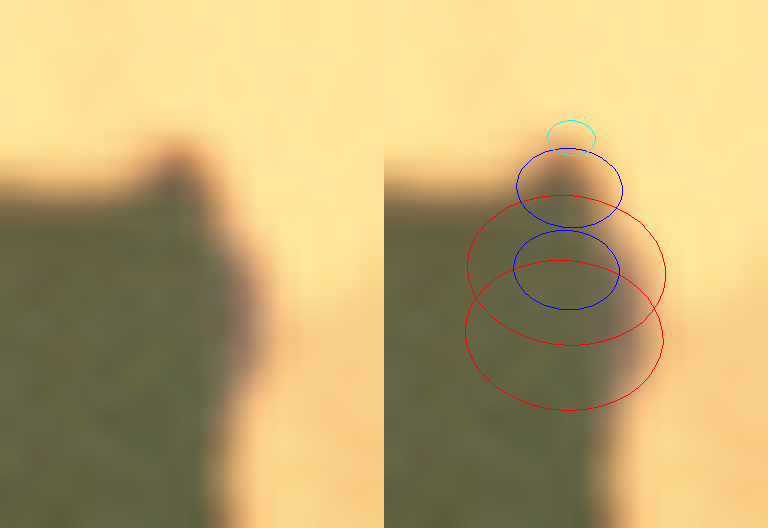

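Call:
apply_moves(hand=[-1,-1,-1,-1,-1,-1,-1], translation=[[3,0,2],[4,0,4],[5,0,4],[4,0,4],[3,0,3],[0,0,0],[0,0,0]], yaw=[0.01,0,0,0,0,0,0])

```text
time_s: 21.23
eef_pos: [611.0, -140.1, 183.6]
tcp_rot: [0.009, 0.995, -0.102, 0.002]
ft_force: [0.5, 0.3, 0.3]
width: 17.9
```

```bash
cat >> h.py <<'E'
PIN=np.array([587.7,-254.5])
def hinge(dy=0,h=89):
    s=manip.sense(); tl(); M=rot(s["tcp_rot"]); P=door2w(s,[[-24,-40,0],[40,-40,0],[52,0,0]],dy,h); print("upper mouth",P[0],"lower mouth",P[1],"raised",round(P[1][2]-32,1))
    for i in(0,1):
        d=np.array([*(PIN-P[i][:2]),0]); print("tool delta to pintle",(M.T@d)[:2])
E
python3 -c "
from h import *
hinge()"
```

```text
t 21.23 tcp [ 611.  -140.1  183.6] xang -11.75 z [   1.6  -18.  -999.8] F [0.5 0.3 0.3] T [-0.1  0.1  0. ] w 17.9
down in tool mrad (want ~0,-17): [ -5.3 -17.2] q [-0.3256, 0.6121, 1.6635, -0.0218, 0.8588, -0.1064]
upper mouth [ 602.9 -180.9  118.6] lower mouth [ 603.2 -181.    54.6] raised 22.6
tool delta to pintle [ 0.1 75.2]
tool delta to pintle [-0.2 75.1]
```

Call:
apply_moves(hand=[-1,-1,-1,-1,-1,-1,-1,-1], translation=[[0,4,-1],[0,6,-1],[0,7,-1],[0,7,0],[0,7,0],[0,7,0],[0,4,0],[0,0,0]], yaw=[0,0,0,0,0,0,0,0])

```text
time_s: 21.9
eef_pos: [601.0, -186.5, 188.5]
tcp_rot: [0.009, 0.995, -0.103, 0.002]
ft_force: [0.4, -0.1, -0.7]
width: 17.6
```

```bash
python3 -c "
from h import *
hinge()"
```

```text
t 21.9 tcp [ 601.  -186.5  188.5] xang -11.78 z [   2.2  -18.5 -999.8] F [ 0.4 -0.1 -0.7] T [-0.1  0.1  0. ] w 17.6
down in tool mrad (want ~0,-17): [ -6.  -17.7] q [-0.4007, 0.6085, 1.6544, -0.0212, 0.8695, -0.1814]
upper mouth [ 592.9 -227.3  123.5] lower mouth [ 593.3 -227.4   59.5] raised 27.5
tool delta to pintle [ 0.4 27.7]
tool delta to pintle [ 0.1 27.7]
```

Clean. The last 27 mm, slowly.

Call:
apply_moves(hand=[-1,-1,-1,-1,-1,-1,-1,-1], translation=[[0,3,0],[0,4,0],[0,5,0],[0,5,0],[0,5,0],[0,3,0],[0,0,0],[0,0,0]], yaw=[0,0,0,0,0,0,0,0])

```text
time_s: 22.57
eef_pos: [595.2, -213.7, 188.8]
tcp_rot: [0.009, 0.995, -0.103, 0.002]
ft_force: [-0.3, 0.1, -0.5]
width: 17.9
```

```bash
python3 - <<'E'
from h import *
hinge()
S=manip.get_image("side");T=manip.get_image("top")
crop(S,(275,270),50,60,6,"m_side3.png");crop(T,(370,180),40,30,10,"m_top3.png")
E
```

```text
t 22.57 tcp [ 595.2 -213.7  188.8] xang -11.8 z [   2.   -18.3 -999.8] F [-0.3  0.1 -0.5] T [-0.1  0.1  0. ] w 17.9
down in tool mrad (want ~0,-17): [ -5.7 -17.5] q [-0.4443, 0.6119, 1.6461, -0.0204, 0.8741, -0.2252]
upper mouth [ 587.1 -254.5  123.8] lower mouth [ 587.5 -254.6   59.8] raised 27.8
tool delta to pintle [ 0.6 -0.1]
tool delta to pintle [ 0.2 -0.1]
```

View pics/m_side3.png

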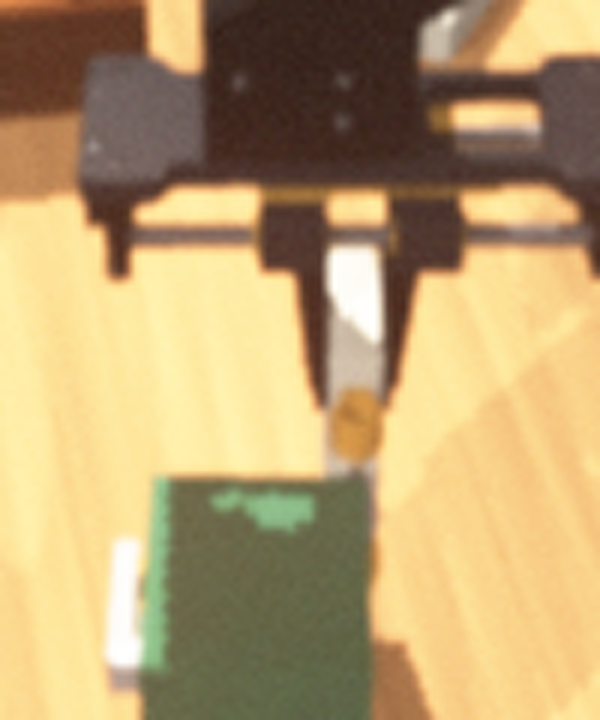

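View pics/m_top3.png

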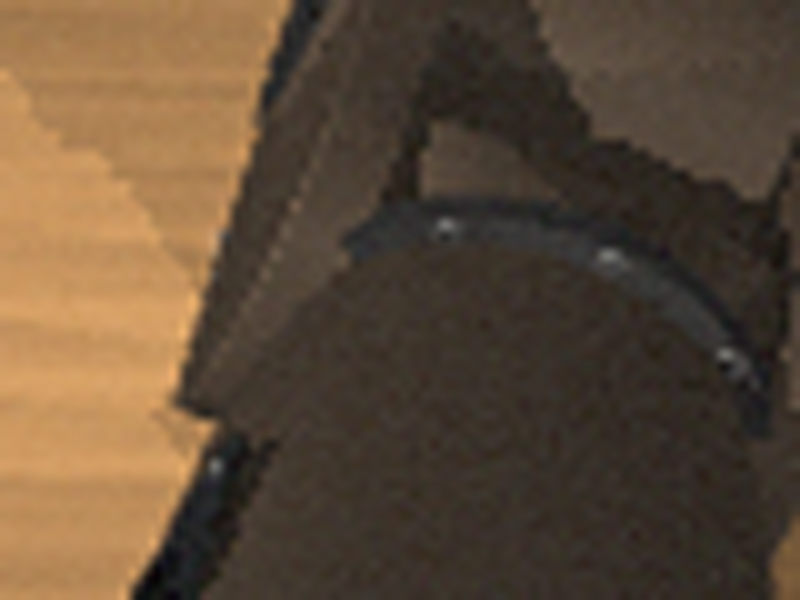

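Call:
apply_moves(hand=[-1,-1,-1,-1,-1,-1], translation=[[0,0,3],[0,0,3],[0,0,3],[0,0,2],[0,0,0],[0,0,0]], yaw=[0,0,0,0,0,0])

```text
time_s: 23.17
eef_pos: [595.4, -212.8, 176.2]
tcp_rot: [0.009, 0.995, -0.102, 0.002]
ft_force: [0.8, -0.7, -1.0]
width: 17.9
```

```bash
python3 -c "
from h import *
hinge()"
```

```text
t 23.17 tcp [ 595.4 -212.8  176.2] xang -11.72 z [   1.5  -18.  -999.8] F [ 0.8 -0.7 -1. ] T [-0.1  0.1 -0. ] w 17.9
down in tool mrad (want ~0,-17): [ -5.1 -17.3] q [-0.4428, 0.6275, 1.6556, -0.0208, 0.8496, -0.2246]
upper mouth [ 587.3 -253.5  111.2] lower mouth [ 587.6 -253.6   47.2] raised 15.2
tool delta to pintle [0.6 0.9]
tool delta to pintle [0.2 0.9]
```

Call:
apply_moves(hand=[-1,-1,-1], translation=[[0,0,2],[0,0,2],[0,0,0]], yaw=[0,0,0])

```text
time_s: 23.42
eef_pos: [595.5, -212.8, 171.9]
tcp_rot: [0.009, 0.995, -0.102, 0.002]
ft_force: [0.1, -0.1, -1.1]
width: 18.1
```

```bash
python3 -c "
from h import *
hinge()"
```

```text
t 23.42 tcp [ 595.5 -212.8  171.9] xang -11.71 z [   1.6  -18.  -999.8] F [ 0.1 -0.1 -1.1] T [-0.1  0.1 -0. ] w 18.1
down in tool mrad (want ~0,-17): [ -5.2 -17.3] q [-0.4427, 0.6331, 1.6586, -0.0209, 0.8409, -0.2244]
upper mouth [ 587.4 -253.5  106.9] lower mouth [ 587.7 -253.6   42.9] raised 10.9
tool delta to pintle [0.5 0.9]
tool delta to pintle [0.2 0.9]
```

Call:
apply_moves(hand=[-1,-1,-1], translation=[[0,0,2],[0,0,2],[0,0,0]], yaw=[0,0,0])

```text
time_s: 23.67
eef_pos: [595.5, -212.9, 167.6]
tcp_rot: [0.009, 0.995, -0.102, 0.002]
ft_force: [0.1, -0.2, -1.8]
width: 17.9
```

```bash
python3 -c "
from h import *
hinge()"
```

```text
t 23.67 tcp [ 595.5 -212.9  167.6] xang -11.72 z [   1.7  -18.1 -999.8] F [ 0.1 -0.2 -1.8] T [-0.1  0.1  0. ] w 17.9
down in tool mrad (want ~0,-17): [ -5.4 -17.4] q [-0.4429, 0.6387, 1.6616, -0.0211, 0.8321, -0.2243]
upper mouth [ 587.4 -253.7  102.6] lower mouth [ 587.8 -253.8   38.6] raised 6.6
tool delta to pintle [0.4 0.8]
tool delta to pintle [0.1 0.7]
```

Call:
apply_moves(hand=[-1,-1,-1], translation=[[0,0,2],[0,0,1],[0,0,0]], yaw=[0,0,0])

```text
time_s: 23.92
eef_pos: [595.5, -213.0, 164.2]
tcp_rot: [0.009, 0.995, -0.102, 0.002]
ft_force: [0.1, 0.2, -0.6]
width: 17.5
```

```bash
python3 -c "
from h import *
hinge()"
```

```text
t 23.92 tcp [ 595.5 -213.   164.2] xang -11.72 z [   1.7  -18.  -999.8] F [ 0.1  0.2 -0.6] T [-0.1  0.1  0. ] w 17.5
down in tool mrad (want ~0,-17): [ -5.3 -17.3] q [-0.443, 0.6431, 1.6638, -0.0212, 0.8256, -0.2242]
upper mouth [ 587.4 -253.7   99.2] lower mouth [ 587.8 -253.8   35.2] raised 3.2
tool delta to pintle [0.4 0.7]
tool delta to pintle [0.1 0.7]
```

Smooth, no side force. Next, the last millimetres down to seat contact.

Call:
apply_moves(hand=[-1,-1,-1], translation=[[0,0,1.5],[0,0,1],[0,0,0]], yaw=[0,0,0])

```text
time_s: 24.17
eef_pos: [595.6, -213.1, 161.5]
tcp_rot: [0.009, 0.995, -0.102, 0.002]
ft_force: [-0.8, -0.2, -0.9]
width: 17.8
```

Call:
apply_moves(hand=[-1,-1], translation=[[0,0,1],[0,0,0]], yaw=[0,0])

```text
time_s: 24.33
eef_pos: [595.8, -213.1, 161.7]
tcp_rot: [0.009, 0.995, -0.102, 0.002]
ft_force: [-0.1, 0.6, -1.1]
width: 17.8
```

```bash
python3 - <<'E'
from h import *
hinge()
E
```

```text
t 24.33 tcp [ 595.8 -213.1  161.7] xang -11.72 z [   2.9  -18.7 -999.8] F [-0.1  0.6 -1.1] T [-0.1  0.1  0.1] w 17.8
down in tool mrad (want ~0,-17): [ -6.7 -17.8] q [-0.443, 0.6463, 1.6653, -0.0214, 0.8194, -0.2238]
upper mouth [ 587.8 -253.9   96.8] lower mouth [ 588.2 -254.    32.8] raised 0.8
tool delta to pintle [0.  0.6]
tool delta to pintle [-0.4  0.6]
```

Call:
apply_moves(hand=[-1], translation=[[0,0,2]], yaw=[0])

```text
time_s: 24.42
eef_pos: [596.2, -213.1, 160.9]
tcp_rot: [0.009, 0.995, -0.102, 0.003]
ft_force: [-3.0, 4.9, 20.3]
width: 18.1
```

```bash
python3 - <<'E'
from h import *
hinge()
S=manip.get_image("side")
im=cv2.resize(S["img"][210:310,225:325,::-1],None,fx=6,fy=6,interpolation=cv2.INTER_CUBIC)
cv2.imwrite("pics/m_side4.png",im)
E
```

```text
t 24.42 tcp [ 596.2 -213.1  160.9] xang -11.72 z [   4.4  -19.3 -999.8] F [-3.   4.9 20.3] T [ 0.2  0.9 -0.2] w 18.1
down in tool mrad (want ~0,-17): [ -8.2 -18. ] q [-0.4428, 0.6475, 1.6658, -0.0214, 0.8162, -0.2237]
upper mouth [ 588.2 -254.    95.9] lower mouth [ 588.7 -254.1   31.9] raised -0.1
tool delta to pintle [-0.4  0.6]
tool delta to pintle [-0.9  0.6]
```

View pics/m_side4.png

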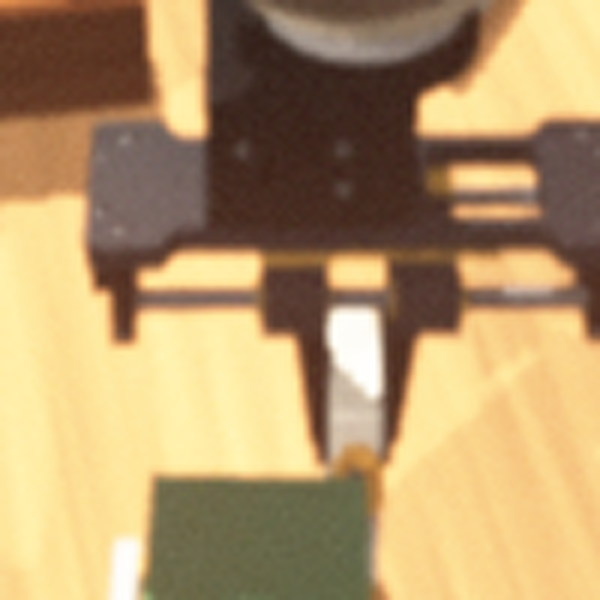

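Seated: 20 N of seat contact at the expected height. Relax and release.

Call:
apply_moves(hand=[-1,-0.4,-0.2,0,0,0,0,0,0,0], translation=[[0,0,0],[0,0,0],[0,0,0],[0,0,0],[0,0,0],[0,0,0],[0,0,0],[0,0,0],[0,0,0],[0,0,0]], yaw=[0,0,0,0,0,0,0,0,0,0])

```text
time_s: 25.3
eef_pos: [596.4, -213.3, 160.6]
tcp_rot: [0.01, 0.995, -0.102, 0.004]
ft_force: [0.5, 0.1, -0.9]
width: 47.6
```

```bash
python3 - <<'E'
from h import *
tl()
S=manip.get_image("side")
im=cv2.resize(S["img"][210:310,225:325,::-1],None,fx=6,fy=6,interpolation=cv2.INTER_CUBIC)
cv2.imwrite("pics/m_side5.png",im)
E
```

```text
t 25.3 tcp [ 596.4 -213.3  160.6] xang -11.72 z [   5.   -19.7 -999.8] F [ 0.5  0.1 -0.9] T [-0.1  0.1  0. ] w 47.6
down in tool mrad (want ~0,-17): [ -8.9 -18.3] q [-0.4429, 0.6478, 1.6658, -0.0215, 0.8151, -0.2237]
```

View pics/m_side5.png

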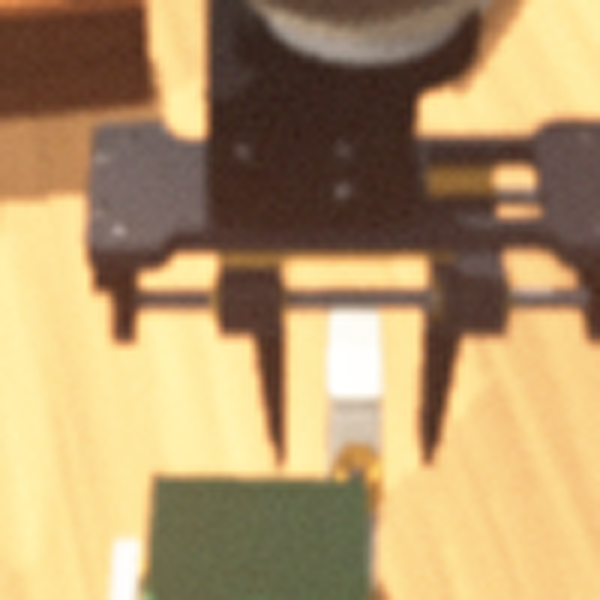

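Call:
apply_moves(hand=[0,0,0,0,0,0,0], translation=[[0,0,-5],[0,0,-10],[0,0,-15],[0,0,-18],[0,0,-10],[0,0,0],[0,0,0]], yaw=[0,0,0,0,0,0,0])

```text
time_s: 25.93
eef_pos: [596.0, -212.0, 224.2]
tcp_rot: [0.01, 0.995, -0.102, 0.004]
ft_force: [-0.0, 0.1, -0.1]
width: 47.3
```

```bash
cat >> h.py <<'E'
P0=np.array([588.,-254.3]); CA=np.radians(-12)
def cp(tipz=90):
    s,M=st(); L=78; tip=s["eef_pos"]+M[:,2]*L; d=tip[:2]-P0; c,sn=np.cos(CA),np.sin(CA)
    print("tip z",tip[2].round(1),"tip in cupboard axes rel pintle",np.array([c*d[0]+sn*d[1],-sn*d[0]+c*d[1]]),"(tool x=+cx, tool y=-cy)")
E
python3 - <<'E'
from h import *
tl();cp()
S=manip.get_image("side");T=manip.get_image("top")
im=cv2.resize(S["img"][210:330,225:325,::-1],None,fx=5,fy=5,interpolation=cv2.INTER_CUBIC)
cv2.imwrite("pics/m_side6.png",im)
crop(T,(370,180),40,30,10,"m_top6.png")
E
```

```text
t 25.93 tcp [ 596.  -212.   224.2] xang -11.72 z [   5.8  -20.  -999.8] F [-0.   0.1 -0.1] T [-0.1  0.1  0. ] w 47.3
down in tool mrad (want ~0,-17): [ -9.7 -18.4] q [-0.4413, 0.569, 1.6175, -0.0193, 0.9413, -0.2255]
t 25.93 tcp [ 596.  -212.   224.2] xang -11.72 z [   5.8  -20.  -999.8] F [-0.   0.1 -0.1] T [-0.1  0.1  0. ] w 47.3
tip z 146.2 tip in cupboard axes rel pintle [-0.2 41.6] (tool x=+cx, tool y=-cy)
```

View pics/m_side6.png

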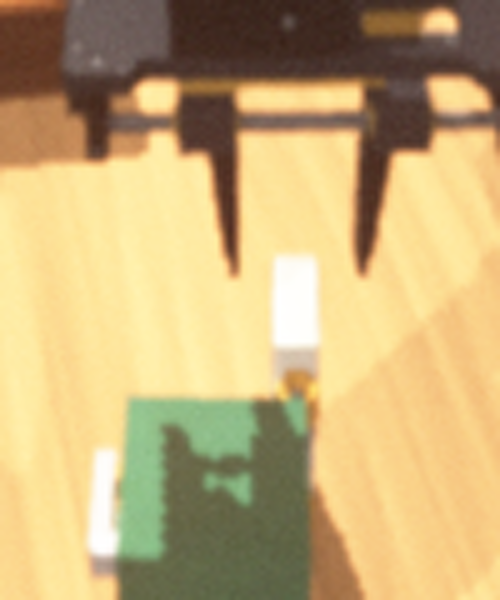

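View pics/m_top6.png

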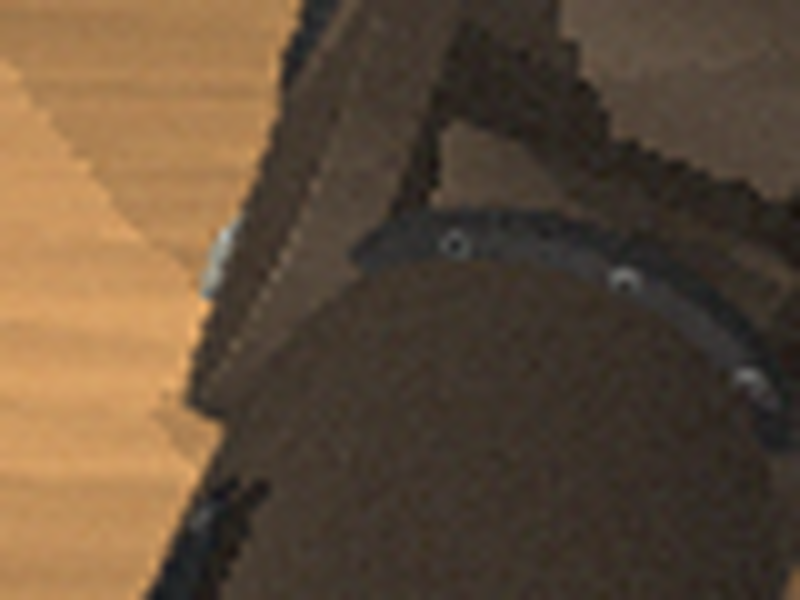

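Call:
apply_moves(hand=[-1,-1,-1,-1,-1,-1,-1,-1,-1], translation=[[5,-2,0],[8,-2,0],[8,-2,0],[8,-2,0],[8,-2,0],[5,0,0],[0,0,0],[0,0,0],[0,0,0]], yaw=[0,0,0,0,0,0,0,0,0])

```text
time_s: 26.78
eef_pos: [644.1, -210.0, 219.2]
tcp_rot: [0.009, 0.995, -0.102, 0.001]
ft_force: [-1.2, 0.0, 1.0]
width: 0.5
```

```bash
python3 - <<'E'
from h import *
tl();cp()
E
```

```text
t 26.78 tcp [ 644.1 -210.   219.2] xang -11.68 z [  -0.2  -17.2 -999.9] F [-1.2  0.   1. ] T [-0.1  0.  -0. ] w 0.5
down in tool mrad (want ~0,-17): [ -3.2 -16.9] q [-0.408, 0.6358, 1.4968, -0.0189, 1.0024, -0.194]
t 26.78 tcp [ 644.1 -210.   219.2] xang -11.68 z [  -0.2  -17.2 -999.9] F [-1.2  0.   1. ] T [-0.1  0.  -0. ] w 0.5
tip z 141.2 tip in cupboard axes rel pintle [46.  53.7] (tool x=+cx, tool y=-cy)
```

Call:
apply_moves(hand=[-1,-1,-1,-1,-1,-1,-1], translation=[[0,0,6],[0,0,12],[0,0,14],[0,0,12],[0,0,5],[0,0,0],[0,0,0]], yaw=[0,0,0,0,0,0,0])

```text
time_s: 27.37
eef_pos: [642.5, -211.0, 164.8]
tcp_rot: [0.008, 0.995, -0.102, -0.0]
ft_force: [0.4, 0.6, 0.2]
width: 0.2
```

```bash
python3 - <<'E'
from h import *
tl();cp()
E
```

```text
t 27.37 tcp [ 642.5 -211.   164.8] xang -11.73 z [  -1.9  -16.6 -999.9] F [0.4 0.6 0.2] T [-0.1  0.1 -0. ] w 0.2
down in tool mrad (want ~0,-17): [ -1.5 -16.6] q [-0.4103, 0.6957, 1.5419, -0.0204, 0.8992, -0.193]
t 27.37 tcp [ 642.5 -211.   164.8] xang -11.73 z [  -1.9  -16.6 -999.9] F [0.4 0.6 0.2] T [-0.1  0.1 -0. ] w 0.2
tip z 86.8 tip in cupboard axes rel pintle [44.4 52.4] (tool x=+cx, tool y=-cy)
```

Call:
apply_moves(hand=[-1,-1,-1,-1,-1,-1,-1,-1,-1,-1], translation=[[-5,0,0],[-6,0,0],[-6,0,0],[-5,-1,0],[-5,-1,0],[-5,-1,0],[-5,-1,0],[-4,0,0],[-2,0,0],[0,0,0]], yaw=[0,0,0,0,0,0,0,0,0,0])

```text
time_s: 28.2
eef_pos: [596.6, -196.9, 167.3]
tcp_rot: [0.009, 0.995, -0.102, 0.002]
ft_force: [0.2, 0.3, -0.1]
width: 0.2
```

```bash
python3 - <<'E'
from h import *
cp()
S=manip.get_image("side")
im=cv2.resize(S["img"][210:330,225:325,::-1],None,fx=5,fy=5,interpolation=cv2.INTER_CUBIC)
cv2.imwrite("pics/m_side7.png",im)
E
```

```text
t 28.2 tcp [ 596.6 -196.9  167.3] xang -11.73 z [   1.4  -18.  -999.8] F [ 0.2  0.3 -0.1] T [-0.  0.  0.] w 0.2
tip z 89.3 tip in cupboard axes rel pintle [-3.1 56.6] (tool x=+cx, tool y=-cy)
```

View pics/m_side7.png

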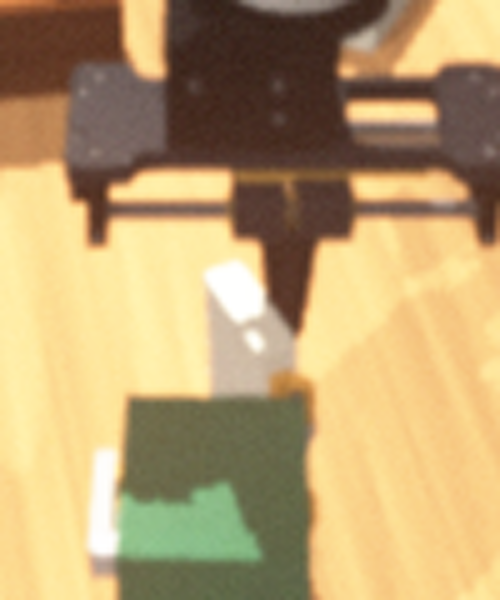

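Call:
apply_moves(hand=[-1,-1,-1,-1,-1,-1,-1,-1,-1,-1], translation=[[-5,1,0],[-5,1,0],[-5,1,0],[-5,2,0],[-5,3,0],[-4,3,0],[-3,3,0],[-2,2,0],[0,0,0],[0,0,0]], yaw=[0,0,0,0,0,0,0,0,0,0])

```text
time_s: 29.08
eef_pos: [556.3, -207.3, 167.3]
tcp_rot: [0.009, 0.995, -0.103, 0.002]
ft_force: [0.6, 1.6, -0.9]
width: 0.3
```

```bash
python3 - <<'E'
from h import *
cp()
S=manip.get_image("side")
im=cv2.resize(S["img"][210:330,225:325,::-1],None,fx=5,fy=5,interpolation=cv2.INTER_CUBIC)
cv2.imwrite("pics/m_side8.png",im)
E
```

```text
t 29.08 tcp [ 556.3 -207.3  167.3] xang -11.77 z [   1.6  -18.1 -999.8] F [ 0.6  1.6 -0.9] T [-0.   0.1 -0. ] w 0.3
tip z 89.3 tip in cupboard axes rel pintle [-40.3  38. ] (tool x=+cx, tool y=-cy)
```

View pics/m_side8.png

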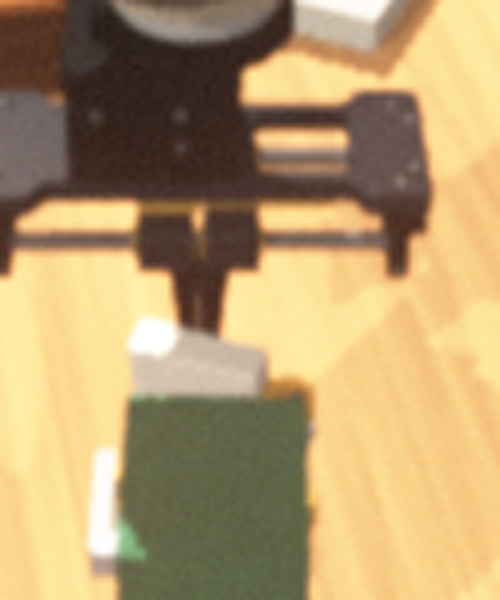

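Call:
apply_moves(hand=[-1,-1,-1,-1,-1,-1], translation=[[-2,2,0],[-2,3,0],[-2,3,0],[-1,2,0],[0,1,0],[0,0,0]], yaw=[0,0,0,0,0,0])

```text
time_s: 29.63
eef_pos: [546.8, -217.4, 167.4]
tcp_rot: [0.009, 0.995, -0.102, 0.002]
ft_force: [0.4, 0.6, -0.9]
width: 0.2
```

```bash
python3 - <<'E'
from h import *
cp()
E
```

```text
t 29.63 tcp [ 546.8 -217.4  167.4] xang -11.73 z [   1.8  -18.2 -999.8] F [ 0.4  0.6 -0.9] T [-0.1  0.1 -0. ] w 0.2
tip z 89.4 tip in cupboard axes rel pintle [-47.6  26.2] (tool x=+cx, tool y=-cy)
```

Call:
apply_moves(hand=[-1,-1,-1,-1], translation=[[0,2,0],[0,2,0],[0,1.5,0],[0,0,0]], yaw=[0,0,0,0])

```text
time_s: 29.97
eef_pos: [545.6, -223.3, 167.4]
tcp_rot: [0.009, 0.995, -0.102, 0.002]
ft_force: [-0.3, 0.3, 0.4]
width: 0.5
```

```bash
python3 - <<'E'
from h import *
cp()
E
```

```text
t 29.97 tcp [ 545.6 -223.3  167.4] xang -11.73 z [   1.6  -18.  -999.8] F [-0.3  0.3  0.4] T [-0.   0.1 -0. ] w 0.5
tip z 89.4 tip in cupboard axes rel pintle [-47.5  20.2] (tool x=+cx, tool y=-cy)
```

Call:
apply_moves(hand=[-1,-1], translation=[[0,1.5,0],[0,1.5,0]], yaw=[0,0])

```text
time_s: 30.13
eef_pos: [545.4, -224.1, 167.3]
tcp_rot: [0.007, 0.995, -0.103, 0.002]
ft_force: [5.4, 15.0, 2.0]
width: 0.6
```

```bash
python3 - <<'E'
from h import *
cp()
S=manip.get_image("side")
im=cv2.resize(S["img"][210:330,225:325,::-1],None,fx=5,fy=5,interpolation=cv2.INTER_CUBIC)
cv2.imwrite("pics/m_side9.png",im)
E
```

```text
t 30.13 tcp [ 545.4 -224.1  167.3] xang -11.81 z [   2.   -13.8 -999.9] F [ 5.4 15.   2. ] T [ 2.7 -0.8 -0. ] w 0.6
tip z 89.3 tip in cupboard axes rel pintle [-47.6  19.7] (tool x=+cx, tool y=-cy)
```

View pics/m_side9.png

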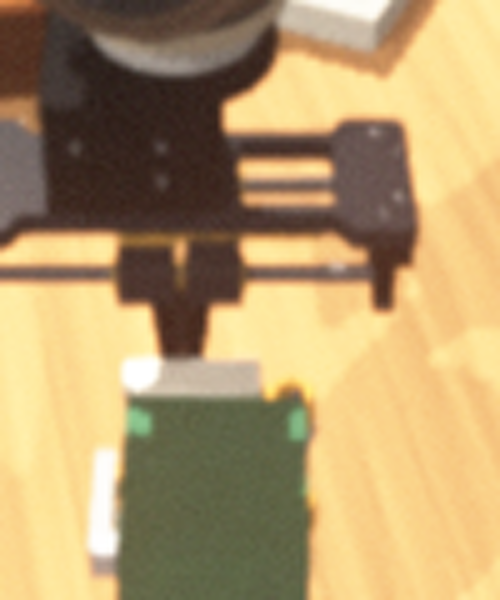

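Call:
apply_moves(hand=[-1], translation=[[0,2,0]], yaw=[0])

```text
time_s: 30.27
eef_pos: [545.4, -224.3, 167.4]
tcp_rot: [0.005, 0.995, -0.103, 0.002]
ft_force: [5.4, 15.9, 2.7]
width: 0.3
```

```bash
python3 - <<'E'
from h import *
cp()
E
```

```text
t 30.27 tcp [ 545.4 -224.3  167.4] xang -11.82 z [   2.4  -11.1 -999.9] F [ 5.4 15.9  2.7] T [ 2.8 -0.9  0.1] w 0.3
tip z 89.4 tip in cupboard axes rel pintle [-47.5  19.7] (tool x=+cx, tool y=-cy)
```

Call:
apply_moves(hand=[-1,-1,-1,-1,-1,-1,-1,-1,-1,-1], translation=[[0,-2,0],[0,-6,0],[0,-10,0],[0,-15,0],[0,-20,-5],[0,-20,-15],[0,-20,-20],[0,-20,-20],[0,-10,-10],[0,0,0]], yaw=[0,0,0,0,0,0,0,0,0,0])

```text
time_s: 31.1
eef_pos: [571.5, -94.3, 237.5]
tcp_rot: [0.006, 0.995, -0.103, 0.001]
ft_force: [-1.1, 0.2, 0.2]
width: 0.5
```

```bash
python3 - <<'E'
from h import *
cp()
S=manip.get_image("side");T=manip.get_image("top")
im=cv2.resize(S["img"][250:360,225:325,::-1],None,fx=5,fy=5,interpolation=cv2.INTER_CUBIC)
cv2.imwrite("pics/m_side10.png",im)
crop(T,(380,190),40,30,10,"m_top10.png")
E
```

```text
t 31.1 tcp [571.5 -94.3 237.5] xang -11.87 z [   0.4  -11.2 -999.9] F [-1.1  0.2  0.2] T [-0.1  0.  -0. ] w 0.5
tip z 159.5 tip in cupboard axes rel pintle [-49.2 152.3] (tool x=+cx, tool y=-cy)
```

View pics/m_side10.png

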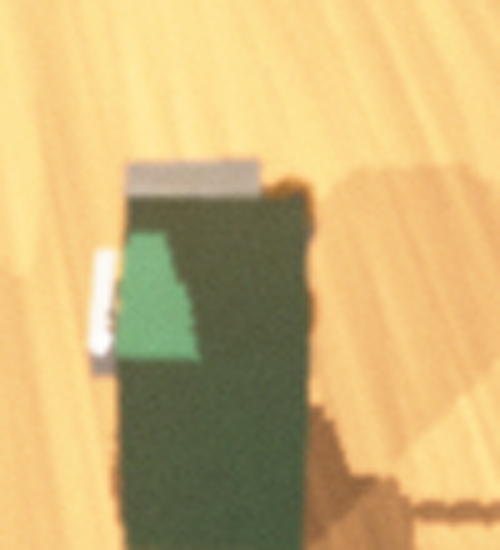

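View pics/m_top10.png

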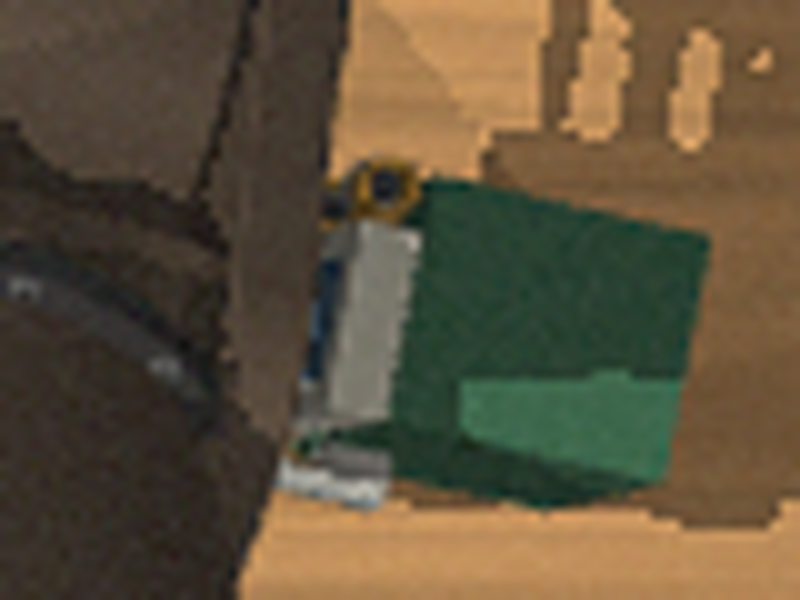

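The door sits flush with the cupboard's front, and the upper pintle tip shows inside the socket in the top crop at (385,185). I'll back off further for a clear look.

Call:
apply_moves(hand=[-1,-1,-1,-1,-1,-1,-1,-1], translation=[[0,-15,-5],[0,-30,-10],[0,-30,-10],[0,-30,-10],[0,-30,-5],[0,-15,0],[0,0,0],[0,0,0]], yaw=[0,0,0,0,0,0,0,0])

```text
time_s: 31.87
eef_pos: [601.9, 47.6, 264.4]
tcp_rot: [0.006, 0.994, -0.109, -0.007]
ft_force: [-0.1, -0.5, 0.2]
width: 0.6
```

```bash
python3 - <<'E'
from fit import *
st()
crop(T,(388,190),34,28,11,"f_top.png")
# door shut prediction overlay: cupboard pose
p=[544.2,-296.5,np.radians(-12)]
q=W(p,[[33-40-28,51-9,124],[33-40+28,51-9,124],[33-40+28,51+9,124],[33-40-28,51+9,124]])
o=np.array([354,162]);im=cv2.imread("pics/f_top.png");cv2.polylines(im,[(((proj(T,q)-o+.5)*11)-.5).astype(np.int32)],True,(0,0,255),1);cv2.imwrite("pics/f_top_o.png",im)
cv2.imwrite("pics/f_side.png",cv2.resize(S["img"][:,:,::-1],(800,600)))
for c in("top","side"):
    for n in["jar","brush_pot","tub","free_edge","upper_socket"]:
        print(c,n,[(np.round(r["xyz"],1),round(r["score"],2)) for r in manip.tip_of(c,n)][:4])
E
```

```text
t 31.97 tcp [601.8  46.8 264.5] xang -12.61 z [ -16.   -10.8 -999.8] F [ 0.1  0.1 -0.3] T [-0.1  0.1  0. ] w 0.4
top jar []
top brush_pot [(array([803.2, -18.1,  -3.2]), 0.76)]
top tub [(array([516.5, 421.7,   0.6]), 0.82), (array([ 522.3, -222.7,   37.2]), 0.35)]
top free_edge [(array([ 520.2, -236.9,   72.9]), 0.67), (array([774.1, 165.1,  13.3]), 0.63)]
top upper_socket [(array([ 586.1, -253.8,   97.9]), 0.73), (array([354.5, 190.3,   9. ]), 0.72), (array([721.2, 251.6,  12.1]), 0.63)]
side jar [(array([405.1, -17.4,  -0.7]), 0.72)]
side brush_pot [(array([803.6, -21.8,  -1.4]), 0.71)]
side tub [(array([518.6, 421. ,  -1.3]), 0.69), (array([802.3, -21.8,  -3.4]), 0.35)]
side free_edge [(array([356.7,  88.7,  13.3]), 0.91), (array([775.4, 164.2,  11.1]), 0.58)]
side upper_socket [(array([ 585.2, -249.6,   98.3]), 0.78), (array([355.2, 191.1,  12.9]), 0.77), (array([716.1, 250.2,  11.7]), 0.73)]
```

View pics/f_top_o.png

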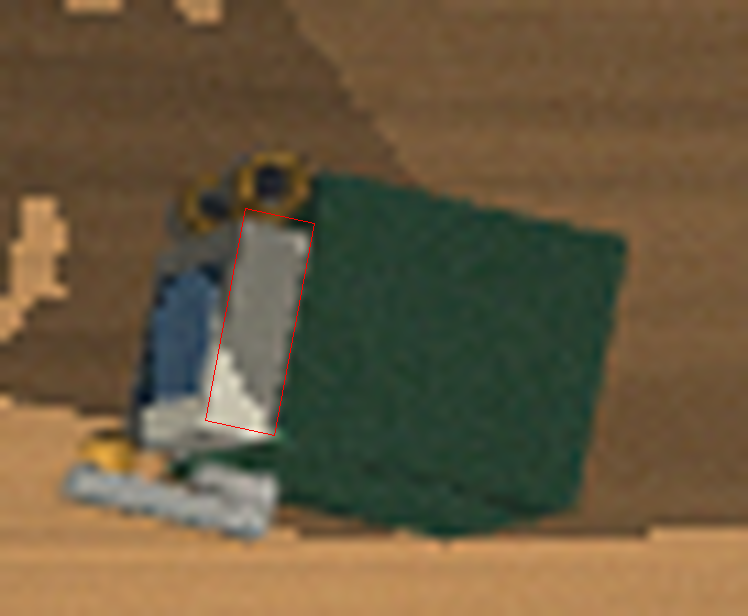

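View pics/f_side.png

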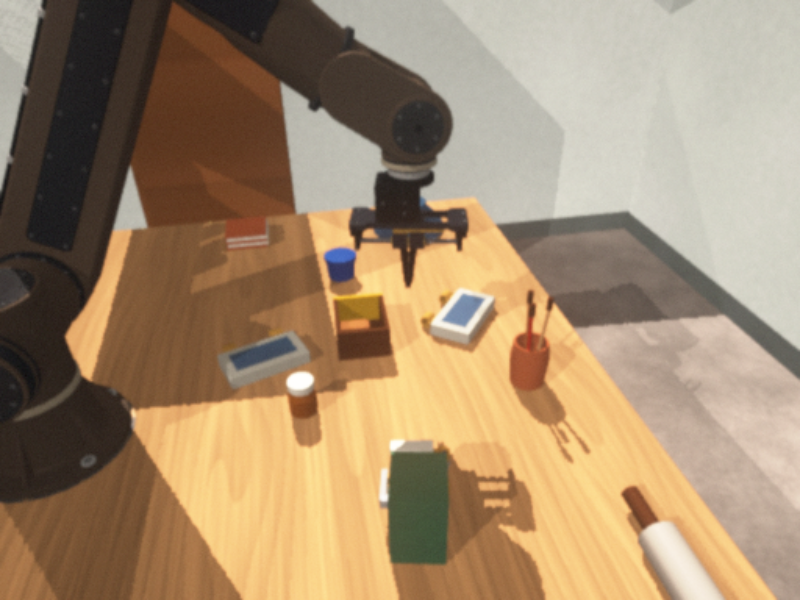

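```bash
python3 - <<'E'
from cell import manip
print(manip.sense()["ft_force"]); print(manip.job_done())
E
```

```text
[-0.25825133  0.33328357 -0.015228  ]
the job is handed in; nothing more can be done
None
```

The small white door is hung on both pintles of the pigment cupboard and swung shut. I handed the job in at about 32 s, with the robot well clear of everything.

**What I did:**
- Pressed the yellow-wall end of the door down until it toppled.
- Pushed its top end until the door stood upright in the tray, then gripped it across the 18 mm thickness.
- Turned it blue face outwards, about 90° open, and lowered both sockets onto the pintles until they seated (20 N contact at the expected height).
- Let go and pushed it shut with the closed fingers, until it stopped on the cupboard's front at about 17 N.

**Last checks:**
- **Door:** the top picture shows it parallel to the front with the blue face outside. Both pintle tips show inside their sockets, and the catch ball sits in front of the free edge.
- **Drawn outline:** my predicted outline of the shut door matched the door's angle and sat slightly off its position.
- **Jar, pot and tub:** they look unmoved. The side-camera detections of the pot and tub, and the top-camera ones, match the start to within about 5 mm. For the jar, the first side-camera detection was false and the last top-camera one missed it, so I compared across cameras (4 to 6 mm apart) and by eye.

**Disagreement:** the two cameras differed by about 4 mm on where the pintles stand front to back. I aimed between them, and the door went on without side force until the final press onto the seats.

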